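Lock the transformer's clamp nut with a jam nut

TASK

The thin jam nut on the stud of the sloping toroidal transformer is loose. Take the spanner that fits from the tray, slide it down the slope onto the lower nut with its handle up the slope, just beside the upturned lug that will stop it from turning, let go of it there, and turn the jam nut clockwise until it is tight, without letting the lower nut turn with it. Then draw the spanner off and lay it flat back in the tray, without dropping it, leaving everything else where it is.

Things in the scene. Friction and masses are not known exactly. Their poses are not given: they have to be found in the camera images.
- transformer: Stand (150 x 150 mm base, fixed, about 0.14 m high) with a toroidal transformer (130 mm diameter) on a plate sloping 30 degrees, rising away from the robot. Origin under the base's centre; x points horizontally up-slope, z up. It stands left or right of the middle and at another yaw each time.
- cover (a point): Centre of the upper face of the transformer's round dark steel cover (112 mm diameter; the transformer lies 4 mm lower around it), on the stud's axis. A tongue 36 mm wide runs from it up the slope to 73 mm from the stud. The stud (18 mm diameter) ends 38 mm above the cover.
- lug (a point): Upturned dark steel lug on the tongue: this point is half-way up the face that stops the spanner's handle, 66 mm up the slope from the stud and 9 mm to the -y side. The lug is 8 mm long up the slope, 10 mm wide and 20 mm high above the cover. A handle lying straight up the slope from the nut passes 2.5 mm beside it; turning clockwise brings the handle against it.
- lower_mid (a point): Lower nut: plain steel hexagon, 27 mm across flats, 12 mm high, standing on the cover; this point is its centre, 6 mm above the cover. z is the stud's axis, leaning 30 degrees from vertical towards the robot's side; x points straight up the slope, y across it (at joint 0). Two flats face +y and -y, corners point to +x and -x.
- lower_nut (a joint): Turning of the lower nut, rad, clockwise positive, 0 at the start. Left alone it turns along with the jam nut, which grips it harder (0.16 N m) than the lower nut grips the cover (0.08 N m). It must keep within about 20 degrees of its start.
- jam_mid (a point): Jam nut, on the same stud just above the lower nut: steel hexagon, 27 mm across flats, 10 mm thick; this point is its centre, 18 mm above the cover (1 mm gap to the lower nut). z along the stud, y normal to a pair of its flats; turns with the nut.
- jam_nut (a joint): Turning of the jam nut relative to the lower nut, rad, clockwise (seen from above) positive. It starts between 0.2 and 0.75 and comes up hard against its end at 1.6, which is tight; it keeps its height and stays where it is left. It turns against a friction of 0.16 N m.
- spanner_mouth (a point): The spanner that fits (the one with the larger mouth), steel, 8 mm thick, lying flat in the tray. Point: centre of its open mouth, half thickness; x points from the mouth along the handle, z normal to the flat. Mouth 28.5 mm wide, flared at the tips, open to -x; head 50.5 mm wide, from 12 mm ahead (-x) of this point to 26.5 mm behind it; mouth's bottom 16.5 mm behind it.
- spanner_grip (a point): On that spanner's handle (13 mm wide, 8 mm thick, ending 125 mm behind the mouth's centre), 95 mm behind the mouth's centre, half thickness: gripped across here, the fingers are clear of cover and lug. Same axes.
- small_spanner_mouth (a point): A smaller spanner in the tray that does not fit (mouth 20 mm wide, head 42 mm wide, 128 mm long): leave it alone. Mouth centre, axes as the other.
- tray: Shallow grey tray, fixed to the bench, outside 200 (x) x 230 (y) x 16 mm, walls and floor 3 mm; origin under its centre. The two spanners lie in it about 55 mm either side of its middle with handles towards +x, either one left or right.
- amp_board: Fixed amplifier board with black capacitors, 160 x 60 mm, 67 mm high, between transformer and tray; origin under its centre. An obstacle.
- washer: Loose rubber washer, 28 mm diameter, 6 mm thick, in the tray between the spanner heads; origin at its underside. Leave alone.
- meter: Loose yellow multimeter lying down, 160 x 85 x 34 mm. Leave alone.
- screwdriver: Loose screwdriver lying on the bench. Leave alone.
- solder_spool: Loose standing metal spool, 56 mm diameter, 48 mm high, behind the board. Leave alone.
- capacitor: Loose black can, 36 mm diameter, 65 mm high, at the back left. Leave alone.
- flux_jar: Loose white jar, 40 mm diameter, 50 mm high, at the back right. Leave alone.
- spanner: That spanner as a whole, 140 g or so, balance point about 46 mm behind the mouth's centre; origin on its underside 50 mm behind the mouth's centre. Slid home on the nut, the mouth's centre lies within 3 mm of the stud's axis; its own weight then keeps it there, lying on the cover.
Things that resemble listed ones, but are neither listed nor needed, are in the scene too. Leave any red look-alike of the spanner alone. Leave any red look-alike of the transformer alone.

How it is judged:
On the way, in this order (a step that is already met when the one before it is completed fails the run):
1. the fitting spanner sits on the lower nut, let go (distance between spanner_mouth and lower_mid below 0.007 m and angle between the z axis of spanner_mouth and the z axis of lower_mid, either way round below 0.15 rad and contact force between the fingers and spanner below 0.3 N), for 0.2 s.
2. the jam nut is turned tight while the spanner is on the lower nut (distance between spanner_mouth and lower_mid below 0.01 m and angle between the z axis of spanner_mouth and the z axis of lower_mid, either way round below 0.15 rad and value of joint jam_nut above 1.48 rad), for 0.2 s.
At the end, for the whole second after the job is handed in: The jam nut is tight (at least 1.45 rad on its joint), the lower nut within 0.35 rad of its start, and the fitting spanner lies flat and at rest on the tray's floor, its mouth and grip points inside the tray and no more than 14 mm above the tray's underside (value of joint jam_nut above 1.45 rad and value of joint lower_nut between -0.35 and 0.35 rad and x of spanner_mouth in the frame of tray between -0.1 and 0.1 m and y of spanner_mouth in the frame of tray between -0.115 and 0.115 m and x of spanner_grip in the frame of tray between -0.1 and 0.1 m and y of spanner_grip in the frame of tray between -0.115 and 0.115 m and z of each of spanner_mouth, spanner_grip in the frame of tray below 0.014 m and linear speed of spanner below 0.02 m/s and angular speed of spanner below 0.2 rad/s); the robot touches nothing.
It fails at once if the lower nut turns more than 0.35 rad from its start (value of joint lower_nut above 0.35 rad or value of joint lower_nut below -0.35 rad).
It fails at once if the spanner strikes the tray harder than 80 N (dropped) (contact force between spanner and tray above 80 N).
It fails at once if a bystander is moved more than 25 mm (distance of any of small_spanner_mouth, washer, meter, screwdriver, solder_spool, capacitor, flux_jar from where it was at the start of the episode above 0.025 m).
It also fails if it takes over 72 s, if anything falls off the work surface, if the arm or the gripper's body presses on something with over 40 N, if the wrist force passes 120 N, or if a joint passes its speed limit or range.

ROBOT

A 6-joint arm with a two-finger parallel gripper is mounted at the origin on the work surface. World frame = base frame: x ahead of the robot, y to its left, z up, the work surface at z = 0. Lengths are in m, angles in rad, forces in N, time in s.
With the tool pointing down it reaches from about 0.35 to 0.85 m from the base axis. Payload 8.1 kg.
Tool frame: the origin (TCP) lies at the centre of the arm's flange, where the gripper is bolted on; the fingertips stand 186 mm ahead of it and the grasp point (between the pads) lies 167 mm ahead of it (robot.grasp_offset is the distance from the TCP to the grasp point, in m); z points along the fingers, y is the line along which they close (so a half turn about z gives the same grasp; the last joint's range is limited). The gripper opens to 93 mm and grips with 3 to 60 N. Pads are 15 mm wide; open, the fingers measure 128 mm over their backs; the gripper's body (75 mm by 188 mm) begins 65 mm behind the grasp point.
Start: joints at [1.157, 0.13, 1.488, -0, 1.523, -0.085], TCP at [0.194, 0.568, 0.405] pointing down, gripper open.
Joint ranges: [-2.96, 2.96], [-0.89, 2.26], [0.02, 2.5], [-1.34, 4.48], [0, 2.73], [-2.66, 2.66]. Speed limits (rad/s): [2.39, 2.39, 2.79, 3.14, 3.14, 3.14].

INTERFACE

Orientations are given as a rotation vector (axis times angle).
In Python, from plant import robot gives the robot as it stands.
- The arm moves only by the tool drive_tool, never from a script. Its argument "moves" is one flat list of numbers, 7 for each row, row after row: the finger opening in mm, from 0 to 93, then the shift along the tool's x, y, z in mm, then the turn, a rotation vector about the tool's x, y, z in degrees. A call has 1 to 8 rows; each row shifts and turns the commanded pose from where the row before left it, along the tool's axes as they then stand; what a row does not reach is not made up. A row lasts 1/10 s, in which the tool goes at most 50 mm and 8.59 degrees, less where a joint would pass 70% of its speed; a pose out of reach is approached as far as the arm can. A call is refused whole if a number of a shift passes 50 or a number of a turn 8.59, either way. A call with a gripper value outside its range is refused whole. The fingers move at their own pace and stop on an object; "grip_force" is the grip in N (left out, the last holds). Time passes only in rows, so rows that do not move let the fingers close. It gives the time, the measured TCP pose, the force, the opening and the grip force at its end, in the units of the state.
- robot.read_state(): the state, without advancing time (a new reading comes with each control period).
- robot.read_camera(name): name is "side" or "top" or "wrist"; returns a dict with "color" (400x640x3 uint8, red, green, blue), "depth" (400x640 float32, m along the optical axis (not along the pixel's ray), 0 where there is no reading), "mtx" (3x3 intrinsics, pixels), "R" (3x3) and "t" (3): a world point X has camera coordinates R X + t. Camera axes: x right, y down, z forward; pixel columns grow to the right and rows downward; lengths in m; the calibration is good to about 2 mm. A picture is of the moment at which its call begins.
- robot.close_job(): hands the job in; it is judged then, once.
The state is a dict: "t": time; "q": joint angles; "dq": joint speeds; "joint_torque": joint torques, N m; "tool_pos": TCP position; "orientation": TCP orientation; "force": force on the tool from outside, world axes, zero at the start; "wrist_torque": the same for the moment, N m; "opening": finger opening in m; "gripper_force": force on a finger pad.
Only numpy, scipy, OpenCV 4.12 (cv2) and the standard library are available. Lean on these libraries where they do the work, as an engineer would, in place of code of your own. Each camera call takes 0.05 s, during which the arm holds its last target. There are 200 camera calls.

## Working session

There is one attempt and no reset: what is moved stays moved. The work goes in short steps, Python scripts to look and compute and a tool call to move; the robot and the scene stay as the last step left them, time stands still between calls to the robot, and variables do not carry over. Pictures are saved under pics/ and viewed, at most 10 in all, crops included, and the job is handed in when it is done.

Besides the shell and the picture viewer there is one more tool, called after ">>>" as name(argument=value, ...) on one line, values as JSON. drive_tool: Moves the arm, as the interface text tells. Its arguments: {"type":"object","properties":{"moves":{"type":"array","items":{"type":"number"}},"grip_force":{"type":"number"}},"required":["moves"]}

```bash
ls; mkdir -p pics
cat > h.py <<'E'
import numpy as np, cv2
from scipy.spatial.transform import Rotation as Rn
from plant import robot
def cam(n,save=None):
    c=robot.read_camera(n)
    if save: cv2.imwrite('pics/'+save,c['color'][:,:,::-1])
    return c
def pts(c):
    d=c['depth'];v,u=np.mgrid[:d.shape[0],:d.shape[1]]
    K=c['mtx'];P=np.stack([(u-K[0,2])/K[0,0]*d,(v-K[1,2])/K[1,1]*d,d],-1)
    W=(P-c['t'])@c['R'];W[d==0]=np.nan
    return W
def ray(c,u,v,z):
    r=c['R'].T@np.linalg.solve(c['mtx'],[u,v,1.]);o=-c['R'].T@c['t']
    return o+r*(z-o[2])/r[2]
def proj(c,X):
    p=c['mtx']@(c['R']@np.asarray(X)+c['t']);return p[:2]/p[2]
E
python3 - <<'E'
from h import *
for n in['top','side','wrist']:
    c=cam(n,n+'0.png');np.savez(n+'0.npz',**c);print(n,c['mtx'][0,0],(-c['R'].T@c['t']).round(3),c['R'].round(2).tolist())
a=[cv2.imread(f'pics/{n}0.png') for n in['top','side']]
s=robot.read_state();print(s['tool_pos'],s['orientation'],s['force'],s['opening'])
E
```

```text
pics
top 463.4557464349774 [0.413 0.008 1.366] [[-0.03, -1.0, 0.01], [-1.0, 0.03, -0.08], [0.08, -0.01, -1.0]]
side 373.6433102560545 [ 0.145 -0.834  0.608] [[0.91, -0.41, 0.0], [-0.2, -0.46, -0.87], [0.35, 0.79, -0.5]]
wrist 322.38736333827427 [0.121 0.592 0.383] [[0.32, 0.95, -0.0], [0.91, -0.31, 0.27], [0.26, -0.09, -0.96]]
[0.19365919 0.56770794 0.40390775] [-5.14173372e-01 -3.09883321e+00  2.25098749e-03] [-0.47377292 -0.04660055  0.28740645] 0.09287607359849345
```

View pics/top0.png

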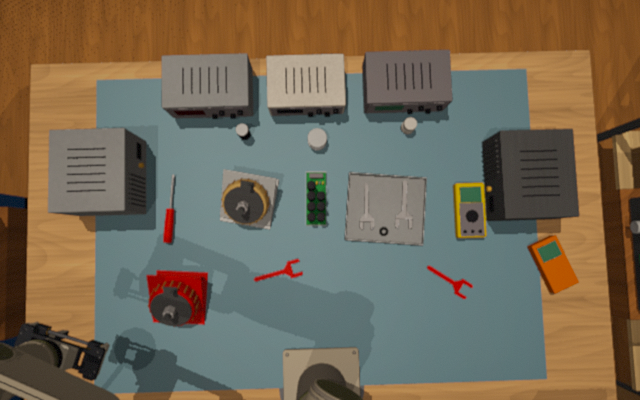

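View pics/side0.png

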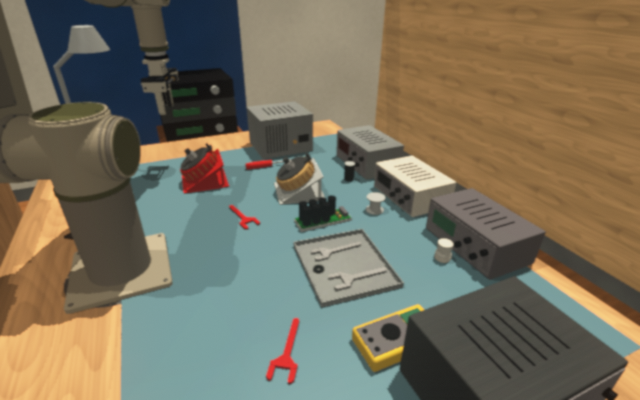

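The top view shows the real transformer (248,200), a red look-alike (177,302), the tray (386,210) with spanners at (366,205) and (404,205), the washer (383,231) and the board (316,200). The red spanners at (280,270) and (450,280) are look-alikes. I still need to see which tray spanner has the larger mouth.

Run:
```python
from h import *
c=dict(np.load('top0.npz'));im=c['color'][:,:,::-1]
a=cv2.resize(im[165:250,340:430],None,fx=5,fy=5,interpolation=2);b=cv2.resize(im[165:235,215:285],None,fx=5,fy=5,interpolation=2)
o=np.zeros((425,800,3),np.uint8);o[:425,:450]=a;o[:350,450:800]=b;cv2.imwrite('pics/crop1.png',o)
W=pts(c)
for n,(u,v) in dict(L=(366,215),R=(404,215),trayfl=(385,205),bench=(335,260),bd=(316,205)).items(): print(n,W[v,u].round(3),ray(c,u,v,.007).round(3))
# bright spanner mask within tray: brighter than floor
g=cv2.cvtColor(im,cv2.COLOR_BGR2GRAY);print(g[205,350:425])
print(g[222,350:425])
# tray corners: 
for n,(u,v) in dict(tl=(349,173),tr=(426,178),br=(424,245),bl=(345,240)).items(): print(n,ray(c,u,v,.016).round(3))
```

```text
L [ 0.489 -0.147  0.011] [ 0.489 -0.147  0.007]
R [ 0.485 -0.258  0.012] [ 0.486 -0.259  0.007]
trayfl [ 0.517 -0.204  0.007] [ 0.517 -0.204  0.007]
bench [ 0.36  -0.052  0.002] [ 0.36  -0.052  0.007]
bd [ 0.522 -0.001  0.015] [ 0.523 -0.001  0.007]
[132 132 131 132 132 131 133 135 132 131 132 131 131 127 120 143 153 145
 117 125 134 134 135 135 133 134 134 135 133 133 131 133 132 133 131 133
 133 134 133 132 132 134 134 133 134 131 131 129 132 132 128 124 139 149
 147 139 116 121 129 130 128 129 128 130 131 129 128 128 128 129 129 128
 124 105  99]
[131 130 133 132 132 132 133 134 129 117 132 138 129 111 113 117 120 119
 119 117 126 140 143 146 139 133 134 135 134 135 134 135 132 132 134 136
 136 134 136 134 134 134 133 132 127 133 145 147 146 137 132 131 132 131
 131 131 131 125 113 138 149 142 126 125 128 129 128 128 126 128 129 128
 110  89 105]
tl [ 0.613 -0.101  0.016]
tr [ 0.592 -0.327  0.016]
br [ 0.396 -0.312  0.016]
bl [ 0.418 -0.082  0.016]
```

View pics/crop1.png

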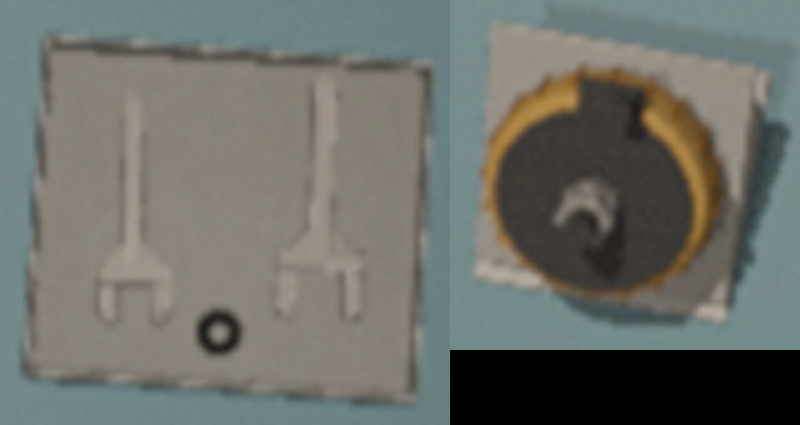

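Tray spanners: left (366,205), with a head about 15 px (43 mm) wide, and right (404,205), about 17.5 px (50 mm) wide. The right one fits, having the wider head, mouth and handle. The transformer's cover is at about (244,203) and its tongue at (252,185).

```bash
cat >> h.py <<'E'
from scipy.linalg import logm,expm
def T(p,R):
    M=np.eye(4);M[:3,:3]=R;M[:3,3]=p;return M
def cur():
    s=robot.read_state();return T(s['tool_pos'],Rn.from_rotvec(s['orientation']).as_matrix()),s
def plan(pos,R,n=None,M=None):
    M0=cur()[0] if M is None else M
    D=np.linalg.inv(M0)@T(pos,R)
    rv=Rn.from_matrix(D[:3,:3]).as_rotvec(degrees=True)
    if n is None: n=int(np.ceil(max(np.linalg.norm(D[:3,3])*1e3/48,np.linalg.norm(rv)/8.4,1)))
    E=np.real(expm(logm(D)/n))
    print('n',n,'row mm',(E[:3,3]*1e3).round(2),'deg',Rn.from_matrix(E[:3,:3]).as_rotvec(degrees=True).round(3),'| total',(D[:3,3]*1e3).round(1),rv.round(2))
    return T(pos,R)
def toolR(zdir,ydir):
    z=np.array(zdir,float);z/=np.linalg.norm(z);y=np.array(ydir,float);y-=z*(y@z);y/=np.linalg.norm(y)
    return np.stack([np.cross(y,z),y,z],1)
def yaw(a): return np.array([np.cos(a),np.sin(a),0])
E
python3 - <<'E'
from h import *
c=dict(np.load('top0.npz'));W=pts(c)
for u,v in [(244,203),(252,182),(240,215),(235,203),(256,205),(241,204)]: print((u,v),W[v,u].round(3))
print([m for m in dir(robot) if m[0]!='_'])
R=toolR([0,0,-1],yaw(1.45))
plan([.43,.2,.43],R)
E
```

```text
(244, 203) [0.526 0.194 0.113]
(252, 182) [0.58  0.17  0.126]
(240, 215) [0.496 0.212 0.073]
(235, 203) [0.528 0.222 0.092]
(256, 205) [0.521 0.165 0.092]
(241, 204) [0.523 0.202 0.116]
['IKError', 'close_job', 'grasp_offset', 'read_camera', 'read_state']
n 10 row mm [-31.61 -30.31  -2.59] deg [-0.008 -0.002 -1.192] | total [-342.4 -271.7  -25.7] [ -0.08  -0.02 -11.92]
```

>>> drive_tool(moves=[93,-31.6,-30.3,-2.6,0,0,-1.2,93,-31.6,-30.3,-2.6,0,0,-1.2,93,-31.6,-30.3,-2.6,0,0,-1.2,93,-31.6,-30.3,-2.6,0,0,-1.2,93,-31.6,-30.3,-2.6,0,0,-1.2,93,-31.6,-30.3,-2.6,0,0,-1.2,93,-31.6,-30.3,-2.6,0,0,-1.2,93,-31.6,-30.3,-2.6,0,0,-1.2])

```text
t: 0.95
tool_pos: [0.3773, 0.2681, 0.4256]
orientation: [0.251, 3.131, 0.0]
force: [1.0, -0.1, 0.5]
opening: 0.0929
gripper_force: 0.0
```

>>> drive_tool(moves=[93,-31.6,-30.3,-2.6,0,0,-1.2,93,-31.6,-30.3,-2.6,0,0,-1.2,93,0,0,0,0,0,0,93,0,0,0,0,0,0])

```text
t: 1.35
tool_pos: [0.4306, 0.1996, 0.4305]
orientation: [-0.192, -3.135, -0.0]
force: [-0.5, -0.2, 0.1]
opening: 0.0928
gripper_force: 0.0
```

Run:
```python
from h import *
M,s=cur();print(M.round(3).tolist(),s['q'],s['t'])
c=cam('wrist','w1.png');np.savez('w1.npz',**c);print('cam',M[:3,:3].T@(-c['R'].T@c['t']-M[:3,3]))
plan([.43,-.245,.40],toolR([0,0,-1],yaw(1.47)))
```

```text
[[-0.993, 0.122, -0.001, 0.431], [0.122, 0.993, 0.0, 0.2], [0.001, 0.0, -1.0, 0.43], [0.0, 0.0, 0.0, 1.0]] [ 3.25952304e-01 -2.24146135e-01  1.78510489e+00  3.17561157e-04
  1.58128401e+00 -1.12255948e+00] 1.35
cam [7.64554544e-02 4.33231722e-05 2.07444274e-02]
n 10 row mm [ -4.96 -44.27   3.04] deg [ 0.001 -0.005 -0.113] | total [ -53.5 -442.2   30.3] [ 0.01 -0.05 -1.13]
```

View pics/w1.png

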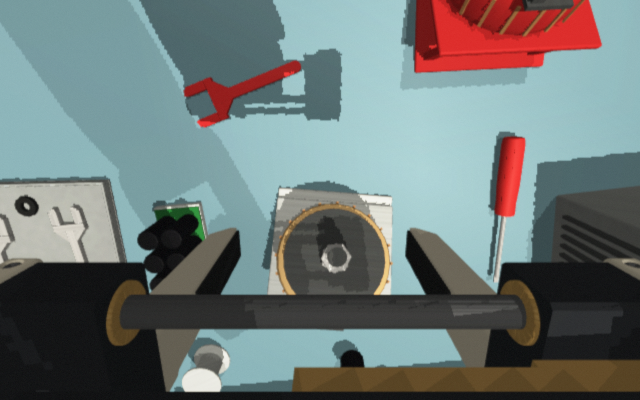

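The image is upside down, with robot at the top. It shows the stud at (337,258), the cover around (335,250), and the gripper hiding the tongue. I'll shift forward for a clear view of nut and lug.

>>> drive_tool(moves=[93,-40,0,0,0,0,0,93,-40,0,0,0,0,0,93,-40,0,0,0,0,0,93,0,0,0,0,0,0,93,0,0,0,0,0,0])

```text
t: 1.9
tool_pos: [0.5491, 0.1875, 0.4295]
orientation: [-0.185, -3.133, 0.001]
force: [-1.3, -0.2, -0.9]
opening: 0.0929
gripper_force: 0.0
```

Run:
```python
from h import *
M,s=cur();print(s['tool_pos'],s['t'])
c=cam('wrist');np.savez('w2.npz',**c);print(M[:3,:3].T@(-c['R'].T@c['t']-M[:3,3]))
im=c['color'][:,:,::-1];p=proj(c,[.52,.2,.12]).astype(int);print(p)
u0,v0=p[0]-100,max(p[1]-75,0);print('crop origin',u0,v0)
cv2.imwrite('pics/w2c.png',cv2.resize(im[v0:v0+150,u0:u0+200],None,fx=4,fy=4,interpolation=2))
# cover: dark & on plane: fit by depth
W=pts(c);hsv=cv2.cvtColor(im,cv2.COLOR_BGR2HSV)
P=W.reshape(-1,3);col=hsv.reshape(-1,3)
k=(np.hypot(P[:,0]-.525,P[:,1]-.197)<.07)&(col[:,2]<95)&(P[:,2]>.04)
Q=P[k];ctr=np.median(Q,0)
rng=np.random.default_rng(0);best=0
for i in range(300):
    a=Q[rng.choice(len(Q),3,False)];n=np.cross(a[1]-a[0],a[2]-a[0]);n/=np.linalg.norm(n)+1e-12;n*=np.sign(n[2])
    d=np.abs((Q-a[0])@n)<.0015
    if d.sum()>best:best=d.sum();I=d
q=Q[I];m=q.mean(0);n=np.linalg.svd(q-m)[2][2];n*=np.sign(n[2])
print(len(Q),best,'n',n.round(3),'tilt',np.degrees(np.arccos(n[2])),'yaw upslope',np.degrees(np.arctan2(-n[1],-n[0])),'m',m)
np.savez('plane.npz',n=n,m=m)
```

```text
[0.54905221 0.18745464 0.42947699] 1.9
[7.64504879e-02 3.87628925e-05 2.07626081e-02]
[332 155]
crop origin 232 80
60336 18809 n [-0.923  0.109  0.368] tilt 68.38157273162095 yaw upslope -6.758187547598957 m [0.5221297  0.19280911 0.34885452]
```

View pics/w2c.png

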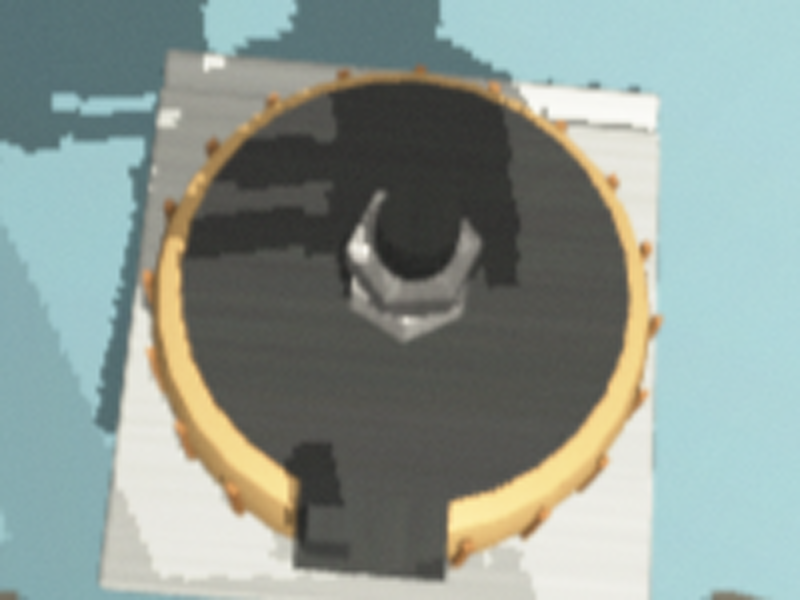

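The crop shows the cover disc spanning columns 180–627, the tongue ending at (295–443, ~572), the lug at (325,520), the lower nut's up-slope corner at (405,338) and the jam nut around (415,245).

Run:
```python
from h import *
c=dict(np.load('w2.npz'));im=c['color'][:,:,::-1];W=pts(c)
hsv=cv2.cvtColor(im,cv2.COLOR_BGR2HSV)
m=np.zeros((400,640),np.uint8);m[90:228,265:395]=1
dark=((hsv[:,:,2]<100)&(hsv[:,:,1]<70)&(m>0)).astype(np.uint8)
P=W[dark>0];P=P[(P[:,2]>.04)&(P[:,2]<.2)]
rng=np.random.default_rng(0);best=0
for i in range(300):
    a=P[rng.choice(len(P),3,False)];n=np.cross(a[1]-a[0],a[2]-a[0]);n/=np.linalg.norm(n)+1e-12
    d=np.abs((P-a[0])@n)<.001
    if d.sum()>best:best=d.sum();I=d
q=P[I];mm=q.mean(0);n=np.linalg.svd(q-mm,full_matrices=False)[2][2];n*=np.sign(n[2])
print(len(P),best,'n',n.round(4),'tilt',np.degrees(np.arccos(n[2])),'yaw',np.degrees(np.arctan2(-n[1],-n[0])),'m',mm,'rms',((q-mm)@n).std())
o=-c['R'].T@c['t']
def onp(u,v,h=0):
    r=c['R'].T@np.linalg.solve(c['mtx'],[u,v,1.]);return o+r*(((mm+n*h-o)@n)/(r@n))
up=np.array([-n[0]*n[2],-n[1]*n[2],1-n[2]**2]);up/=np.linalg.norm(up);y=np.cross(n,up)
# boundary on gold/dark: circle through dark-edge points along rays, from gold mask inner edge
gold=((hsv[:,:,0]<28)&(hsv[:,:,0]>10)&(hsv[:,:,1]>80)&(hsv[:,:,2]>110)&(m>0)).astype(np.uint8)
ct=np.array([335,148]);E=[]
for t in np.radians(np.arange(0,360,3)):
    for r in np.arange(35,75,.5):
        u,v=(ct+r*np.array([np.cos(t),np.sin(t)])).round().astype(int)
        if gold[v,u]:
            E.append(onp(*(ct+(r-.5)*np.array([np.cos(t),np.sin(t)]))));break
E=np.array(E);a=np.c_[(E-mm)@up,(E-mm)@y]
from scipy.optimize import least_squares
f=least_squares(lambda p:np.hypot(a[:,0]-p[0],a[:,1]-p[1])-p[2],[0,0,.056],loss='soft_l1',f_scale=.001)
C=mm+up*f.x[0]+y*f.x[1];print('circle',len(E),f.x,'cover',C.round(4))
def loc(u,v,h=0):
    X=onp(u,v,h)-C;return np.round([X@up*1e3,X@y*1e3],1)
f4=lambda u,v:(u/4+232-.375,v/4+80-.375)
for nm,uv,h in [('tongue L',(297,500),0),('tongue L2',(295,568),0),('tR',(447,505),0),('tR2',(443,578),0),('lowcorner top',(405,325),.012),('lowcorner bot',(405,340),0)]:print(nm,loc(*f4(*uv),h))
np.savez('tr.npz',n=n,up=up,y=y,C=C)
print('yaw',np.degrees(np.arctan2(up[1],up[0])))
```

```text
9320 7414 n [-0.4875  0.1019  0.8672] tilt 29.870046558133396 yaw -11.80363479629032 m [0.52553944 0.19951063 0.0941396 ] rms 0.0004978969865072952
circle 109 [-0.00664283  0.00050242  0.05511292] cover [0.52   0.2012 0.0908]
tongue L [ 56.9 -21.9]
tongue L2 [ 73.1 -20.9]
tR [55.1 13.6]
tR2 [72.5 13.7]
lowcorner top [15.4 -0.1]
lowcorner bot [14.9  0.8]
yaw -11.80363479629032
```

>>> drive_tool(moves=[93,10,-44,0,0,0,0,93,10,-44,0,0,0,0,93,10,-44,0,0,0,0,93,10,-44,0,0,0,0,93,10,-44,0,0,0,0,93,0,-44,5,0,0,0,93,0,-44,5,0,0,0,93,0,-44,5,0,0,0])

```text
t: 2.75
tool_pos: [0.4566, -0.1574, 0.4167]
orientation: [0.184, 3.134, -0.001]
force: [0.6, 0.6, 0.6]
opening: 0.0929
gripper_force: 0.0
```

>>> drive_tool(moves=[93,-5,-45,15,0,0,0,93,-5,-45,15,0,0,0,93,0,0,0,0,0,0,93,0,0,0,0,0,0])

```text
t: 3.15
tool_pos: [0.4564, -0.2474, 0.3858]
orientation: [-0.189, -3.136, -0.001]
force: [0.2, 0.5, 1.3]
opening: 0.0931
gripper_force: 0.0
```

Run:
```python
from h import *
M,s=cur();print(s['tool_pos'],s['t'])
c=cam('wrist','w3.png');np.savez('w3.npz',**c)
```

```text
[ 0.45643784 -0.24737441  0.38583717] 3.15
```

View pics/w3.png

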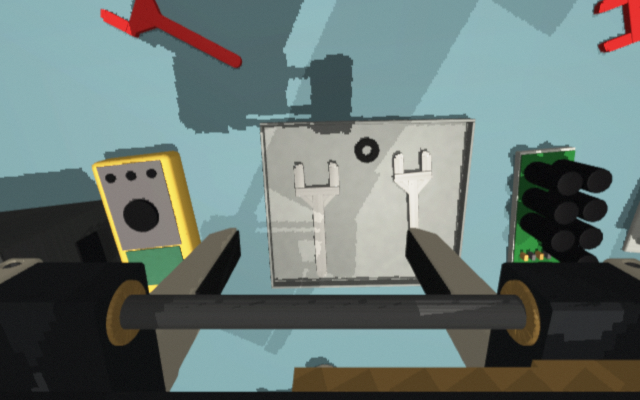

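w3 shows the larger spanner with its head at (317,180) and handle down to (322,275), the small spanner at (412,180) and the washer at (366,150). I'll segment the spanner by depth and cross-check the transformer's yaw.

Run:
```python
from h import *
t=np.load('tr.npz');C,up,y,n=t['C'],t['up'],t['y'],t['n']
c=dict(np.load('w2.npz'));im=c['color'][:,:,::-1]
f4=lambda u,v:np.array([u/4+232-.375,v/4+80-.375,1])
dr=lambda p:c['R'].T@np.linalg.solve(c['mtx'],p)
n1=np.cross(dr(f4(168,50)),dr(f4(100,585)));n2=np.cross(dr(f4(658,95)),dr(f4(650,590)))
d=np.cross(n1,n2);d/=np.linalg.norm(d);d*=np.sign(d[0]);print('edge dir',d,'yaw',np.degrees(np.arctan2(d[1],d[0])),'slope',np.degrees(np.arcsin(d[2])))
for nm,a in[('top',dict(np.load('top0.npz'))),('w2',c)]:
    print(nm,'C',proj(a,C).round(1),'stud',proj(a,C+.038*n).round(1),'tongue73',proj(a,C+.073*up).round(1),proj(a,C+.073*up+.018*y).round(1),proj(a,C+.073*up-.018*y).round(1))
# profile across tongue in w2
for row in (80+540//4,80+562//4):
    print(row,[tuple(int(x) for x in im[row,k]) for k in range(300,350,1)][:] if 0 else cv2.cvtColor(im,6)[row,296:352])
a=dict(np.load('top0.npz'));g=cv2.cvtColor(a['color'],cv2.COLOR_RGB2GRAY)
print('top rows');print(g[181:192,236:262])
# spanner
c=dict(np.load('w3.npz'));W=pts(c);Z=W[:,:,2]
fl=np.nanmedian(Z[200:260,345:385]);print('floor',fl,'small',np.nanmedian(Z[183:186,406:416]))
m=((Z>fl+.004)&(Z<fl+.014)).astype(np.uint8);m[:,:275]=0;m[:,352:]=0;m[:150]=0;m[276:]=0
nl,lab,st,_=cv2.connectedComponentsWithStats(m);k=1+np.argmax(st[1:,4]);print(st[k]);m=(lab==k)
P=W[m];print('top z',np.median(P[:,2]))
# handle: direction
vs,us=np.nonzero(m)
h=(vs>205);zt=np.median(P[:,2])
Q=np.array([ray(c,u,v,zt) for u,v in zip(us,vs)])
cl=np.array([Q[vs==v].mean(0) for v in range(208,272)])
p=np.polyfit(cl[:,0],cl[:,1],1);ya=np.arctan(p[0]);print('yaw',np.degrees(ya),'rms',(np.polyval(p,cl[:,0])-cl[:,1]).std())
e=yaw(ya);f=np.array([-e[1],e[0],0]);s=Q@e;l=Q@f;l0=np.median(cl@f)
for a in np.arange(s.min(),s.max()+.001,.006):
    k=np.abs(s-a)<.001;print(round(a*1e3),((l[k].min()-l0)*1e3).round(1) if k.any() else '',((l[k].max()-l0)*1e3).round(1) if k.any() else '',k.sum())
print('s',s.min(),s.max(),'l0',l0)
c3=np.abs(l-l0)<.003;print('mouth bottom s',s[c3].min(),'handle end s',s[c3].max())
```

```text
edge dir [ 0.8426645  -0.17300282  0.50988878] yaw -11.601868545869308 slope 30.656421995918567
top C [242.8 205.8] stud [239.6 211.7] tongue73 [245.1 181.6] [238.5 180.4] [251.7 182.7]
w2 C [333.1 150.3] stud [336.4 134.2] tongue73 [327.7 223.4] [346.9 225. ] [308.5 221.8]
215 [233 233 233 232 224 208 202 201 190 137  89  57  64  69  73  74  75  73
  76  76  80  79  79  83  86  89  88  87  86  85  87  88  88  90  88  90
  90  88  85  85  84  87  86  87  91  90  89 112 181 191 169 145 154 162
 180 185]
220 [232 232 233 232 232 225 222 223 214 135  92  87  87  87  87  86  86  85
  84  84  86  85  81  87  86  86  87  89  87  89  86  89  88  87  88  89
  90  87  86  85  80  80  81  82  75  71  79 111 122 103 120 145 178 197
 201 202]
top rows
[[119 116 110 100  83  64  61  63  66  69  71  65  74  82  87  91  95  99
   99  95 104 118 125 140 145 143]
 [120 121 119 112  93  68  58  59  60  60  60  60  62  60  65  71  74  75
   84  87  96 106 115 129 143 145]
 [127 128 130 131 101  68  58  60  61  59  58  55  53  54  53  57  50  56
   72  82  93  97 101 116 135 143]
 [139 141 144 141 105  
[... 838 characters left out ...]
2 113 100]]
floor 0.002263693780907965 small 0.010285867537092017
[ 294  162   46  114 1858]
top z 0.010270293185250308
yaw -4.2013108781500454 rms 0.0002685187643737224
463 -18.4 17.4 5
469 -24.4 25.0 33
475 -24.8 24.8 34
481 -25.2 24.6 35
487 -24.5 24.4 34
493 -24.9 24.2 75
499 -24.2 25.1 74
505 -16.5 16.9 47
511 -11.1 10.9 33
517 -5.7 6.0 22
523 -6.0 5.7 22
529 -6.4 5.4 19
535 -5.5 6.3 13
541 -5.8 6.1 16
547 -6.1 5.8 22
553 -6.5 5.5 16
559 -5.6 6.4 16
565 -5.9 6.1 21
571 -6.2 5.9 11
577 -6.5 5.6 21
583 -5.6 5.3 10
589 -6.0 6.3 19
595 -6.3 6.1 15
601 -5.4 5.8 12
s 0.4626263760822611 0.603384005967873 l0 -0.22055326885859716
mouth bottom s 0.49061384780433115 handle end s 0.6032680981029365
```

Run:
```python
from h import *
t=np.load('tr.npz');C,up,y,n=t['C'],t['up'],t['y'],t['n']
c=dict(np.load('w2.npz'));W=pts(c)-C
L=np.stack([W@up,W@y,W@n],-1)*1e3
k=(abs(L[...,0]-66)<14)&(abs(L[...,1])<30)&(L[...,2]>10)&(L[...,2]<25)
q=L[k];print('lug',len(q),np.percentile(q,[2,50,98],axis=0).round(1).tolist())
kt=k&(abs(L[...,2]-20)<1.5);q=L[kt];print('lugtop',len(q),np.percentile(q,[1,50,99],axis=0).round(1).tolist())
k=(np.hypot(L[...,0],L[...,1])<25)&(L[...,2]>34)&(L[...,2]<42);q=L[k];print('stud',len(q),q.mean(0).round(1),np.percentile(q,[2,98],axis=0).round(1).tolist())
k=(np.hypot(L[...,0],L[...,1])<25)&(abs(L[...,2]-12)<1.2);q=L[k];print('low top',len(q),np.percentile(q,[2,50,98],axis=0).round(1).tolist())
k=(np.hypot(L[...,0],L[...,1])<25)&(abs(L[...,2]-23)<1.2);q=L[k];print('jam top',len(q),np.percentile(q,[2,50,98],axis=0).round(1).tolist())
for b in (6,9.5): 
    for a in range(0,360,30):
        a_=np.radians(a);pp=C+.001*53*(np.cos(a_)*up+np.sin(a_)*y);u,v=proj(c,pp).round().astype(int)
        if b==6: print(a,L[v,u].round(1),end=' ')
print()
ya=np.radians(-4.2);e=yaw(ya);f=np.array([-e[1],e[0],0]);g=e*.5693+f*-.2206;print('grip',g)
R=toolR([0,0,-1],f)
M=plan([g[0],g[1],.27],R);plan([g[0],g[1],.191],R,M=M)
```

```text
lug 123 [[62.4, -18.6, 11.7], [67.2, -13.7, 19.8], [70.4, -9.2, 21.2]]
lugtop 101 [[62.3, -18.7, 18.7], [66.4, -13.8, 19.9], [70.3, -9.1, 21.4]]
stud 363 [ 1.2 -0.1 37.8] [[-7.5, -8.6, 34.6], [9.4, 8.4, 39.2]]
low top 40 [[4.7, -12.9, 10.9], [10.6, -0.5, 11.9], [15.5, 13.0, 12.8]]
jam top 291 [[-8.5, -13.7, 22.0], [6.6, -1.1, 23.0], [14.1, 13.8, 24.1]]
0 [53.5 -0.2 -0.1] 30 [46.2 26.2 -0.4] 60 [26.3 45.8 -0.8] 90 [-0.2 52.8 -0.5] 120 [-27.2  46.2  -1.8] 150 [-45.9  26.7  -0.6] 180 [-52.7   0.3   0.9] 210 [-46.  -26.9  -0.1] 240 [-26.3 -46.4  -0.5] 270 [  0.8 -52.4   0.9] 300 [ 27.2 -45.6   1.5] 330 [ 45.8 -26.6  -0.8] 
grip [ 0.55161479 -0.26170208  0.        ]
n 4 row mm [-23.93  -1.31  29.13] deg [ 0.003  0.013 -0.653] | total [-95.8  -3.6 116.5] [ 0.01  0.05 -2.61]
n 2 row mm [ 0.   0.  39.5] deg [ 0.  0. -0.] | total [ 0.  0. 79.] [ 0.  0. -0.]
```

>>> drive_tool(moves=[50,-24,-1.2,29,0,0,-0.65,50,-24,-1.2,29,0,0,-0.65,50,-24,-1.2,29,0,0,-0.65,50,-24,-1.2,29,0,0,-0.65,45,0,0,35,0,0,0,45,0,0,15,0,0,0,45,0,0,0,0,0,0], grip_force=50)

```text
t: 3.9
tool_pos: [0.5512, -0.2603, 0.2177]
orientation: [-0.113, -3.136, -0.004]
force: [-0.3, 0.2, -0.2]
opening: 0.0458
gripper_force: 0.0
```

Run:
```python
from h import *
M,s=cur();print(s['tool_pos'],s['opening'])
ya=np.radians(-4.2);e=yaw(ya);f=np.array([-e[1],e[0],0]);g=e*.5693+f*-.2206
plan([g[0],g[1],.191],toolR([0,0,-1],f),n=3)
```

```text
[ 0.55119932 -0.26030636  0.21774319] 0.045790190961259275
n 3 row mm [-0.2  -0.47  8.91] deg [ 0.042 -0.079  0.025] | total [-0.6 -1.4 26.7] [ 0.12 -0.24  0.07]
```

>>> drive_tool(moves=[45,-0.2,-0.5,10,0,0,0,45,-0.2,-0.5,10,0,-0.1,0,45,-0.2,-0.5,6.5,0,-0.1,0,5,0,0,0,0,0,0,5,0,0,0,0,0,0,5,0,0,0,0,0,0,5,0,0,0,0,0,0,5,0,0,0,0,0,0], grip_force=50)

```text
t: 4.7
tool_pos: [0.5527, -0.2642, 0.1937]
orientation: [0.116, 3.135, -0.0]
force: [0.2, 0.6, 1.7]
opening: 0.0118
gripper_force: 50.0
```

>>> drive_tool(moves=[5,0,0,-5,0,0,0,5,0,0,-15,0,0,0,5,0,0,-30,0,0,0,5,0,0,-40,0,0,0,5,0,0,-40,0,0,0,5,0,0,-25,0,0,0,5,0,0,0,0,0,0,5,0,0,0,0,0,0])

```text
t: 5.5
tool_pos: [0.552, -0.2641, 0.3491]
orientation: [0.116, 3.134, -0.002]
force: [0.2, -0.3, -3.7]
opening: 0.0119
gripper_force: 49.9
```

```bash
cat >> h.py <<'E'
def inhand(save=None):
    """spanner pose in tool frame (mm) from wrist depth: held spanner is within 40 mm of the fingertip level"""
    M,s=cur();c=cam('wrist',save);W=pts(c)
    L=((W-M[:3,3])@M[:3,:3])*1e3
    k=(L[...,2]>165)&(L[...,2]<200)&(L[...,0]>12)&(L[...,0]<125)&(abs(L[...,1])<45)
    nl,lab,st,_=cv2.connectedComponentsWithStats(k.astype(np.uint8));j=1+np.argmax(st[1:,4]);k=lab==j
    q=L[k];pl=np.linalg.lstsq(np.c_[q[:,0],q[:,1],np.ones(len(q))],q[:,2],rcond=None)[0]
    r=q[:,2]-np.c_[q[:,0],q[:,1],np.ones(len(q))]@pl;g=abs(r)<2
    pl=np.linalg.lstsq(np.c_[q[g,0],q[g,1],np.ones(g.sum())],q[g,2],rcond=None)[0];q=q[g]
    cl=np.array([[a,(q[abs(q[:,0]-a)<1.5][:,1].min()+q[abs(q[:,0]-a)<1.5][:,1].max())/2] for a in range(20,62,2) if (abs(q[:,0]-a)<1.5).sum()>4])
    p=np.polyfit(cl[:,0],cl[:,1],1)
    tipx=np.percentile(q[:,0],99.7);hd=q[(q[:,0]>tipx-30)&(q[:,0]<tipx-5)]
    mb=q[abs(q[:,1]-np.polyval(p,q[:,0]))<3][:,0].max()
    print('n',len(q),'top z=%.1f + %.4f x + %.4f y'%(pl[2],pl[0],pl[1]),'handle y=%.2f + %.4f x (%d)'%(p[1],p[0],len(cl)),'tip x %.1f mouthbottom x %.1f head y %.1f %.1f'%(tipx,mb,hd[:,1].min(),hd[:,1].max()))
    return c,L,k
E
python3 - <<'E'
from h import *
M,s=cur();print(s['tool_pos'],s['opening'],s['force'],s['t'],M.round(4)[:3,:3].tolist())
inhand('w4.png')
E
```

```text
[ 0.55200176 -0.26410865  0.34910505] 0.011884682336552444 [ 0.19271532 -0.30178034 -3.67798953] 5.5 [[-0.9973, 0.0739, 0.005], [0.0739, 0.9973, -0.0011], [-0.005, -0.0008, -1.0]]
n 8401 top z=183.5 + 0.0225 x + 0.0016 y handle y=-0.25 + 0.0190 x (21) tip x 107.4 mouthbottom x 80.2 head y -24.4 26.5
```

View pics/w4.png

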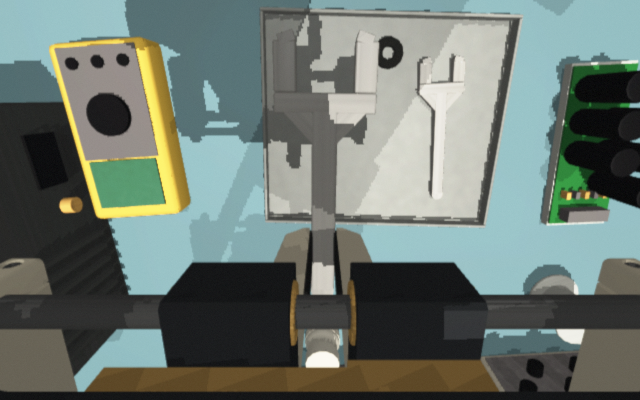

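The spanner is held level and square at the fingertips: head at (325,80), handle running straight back to the pads, 1.3° sag. Next I'll compute the tilted approach.

```bash
cat >> h.py <<'E'
tr=np.load('tr.npz');UP,Y,N=tr['up'],tr['y'],tr['n'];C=tr['C']+.0004*UP
def tool_for(u,l,h,m,sy,sz):
    """tool pose so that the spanner mouth centre is at (u,l,h) mm in the cover frame; m mouth in tool mm, handle slopes sy,sz in tool"""
    xs=-np.array([1,sy,sz]);xs/=np.linalg.norm(xs);ys=np.array([0,1.,0]);ys-=xs*(xs@ys);ys/=np.linalg.norm(ys)
    S=np.stack([xs,ys,np.cross(xs,ys)],1);R=np.stack([UP,Y,N],1)@S.T
    return C+(u*UP+l*Y+h*N)/1e3-R@(np.array(m)/1e3),R
def mouth(m,sy,sz):
    M,s=cur();X=M[:3,3]+M[:3,:3]@(np.array(m)/1e3)-C;d=-M[:3,:3]@np.array([1,sy,sz])
    print('mouth in cover frame',(np.array([X@UP,X@Y,X@N])*1e3).round(1),'handle dir',np.array([d@UP,d@Y,d@N]).round(3),'F',np.array([s['force']@UP,s['force']@Y,s['force']@N]).round(1),'t',s['t'],'op',round(s['opening'],4))
H=dict(m=(95.8,1.4,189.6),sy=.017,sz=.0225)
E
python3 - <<'E'
from h import *
p,R=tool_for(32,0,70,**H);print(p);M=plan(p,R,n=13)
for h in(8,4):
    p,R=tool_for(31,0,h,**H);M=plan(p,R,M=M)
E
```

```text
[0.50700947 0.20420295 0.37999965]
n 13 row mm [ 7.21 35.26 -4.62] deg [ 0.168 -2.183  0.496] | total [ 79.  463.5 -32.6] [  2.19 -28.38   6.45]
n 2 row mm [-2.0e-01  1.0e-02  3.1e+01] deg [-0. -0. -0.] | total [-0.4  0.  62. ] [ 0. -0. -0.]
n 1 row mm [-0.09 -0.    4.  ] deg [-0. -0. -0.] | total [-0.1  0.   4. ] [ 0. -0. -0.]
```

>>> drive_tool(moves=[5,7.2,35.3,-4.6,0.17,-2.2,0.5,5,7.2,35.3,-4.6,0.17,-2.2,0.5,5,7.2,35.3,-4.6,0.17,-2.2,0.5,5,7.2,35.3,-4.6,0.17,-2.2,0.5,5,7.2,35.3,-4.6,0.17,-2.2,0.5,5,7.2,35.3,-4.6,0.17,-2.2,0.5,5,7.2,35.3,-4.6,0.17,-2.2,0.5,5,7.2,35.3,-4.6,0.17,-2.2,0.5])

```text
t: 6.35
tool_pos: [0.5191, 0.0248, 0.372]
orientation: [0.205, 2.827, -0.05]
force: [0.9, -0.6, -0.8]
opening: 0.0112
gripper_force: 49.9
```

>>> drive_tool(moves=[5,7.2,35.3,-4.6,0.17,-2.2,0.5,5,7.2,35.3,-4.6,0.17,-2.2,0.5,5,7.2,35.3,-4.6,0.17,-2.2,0.5,5,7.2,35.3,-4.6,0.17,-2.2,0.5,5,7.2,35.3,-4.6,0.17,-2.2,0.5,5,0,0,0,0,0,0,5,0,0,0,0,0,0])

```text
t: 7.05
tool_pos: [0.5068, 0.2051, 0.3776]
orientation: [0.246, 2.633, -0.079]
force: [-0.4, -0.2, -1.6]
opening: 0.0117
gripper_force: 49.9
```

Run:
```python
from h import *
mouth(**H);c,L,k=inhand();np.savez('w5.npz',**c)
p,R=tool_for(31,0,30,**H);plan(p,R)
# check cover frame features with this view
W=pts(c)-C;L=np.stack([W@UP,W@Y,W@N],-1)*1e3
q=L[(np.hypot(L[...,0],L[...,1])<25)&(L[...,2]>34)&(L[...,2]<43)];print('stud',len(q),np.percentile(q,[2,50,98],axis=0).round(1).tolist())
q=L[(np.hypot(L[...,0],L[...,1])<22)&(abs(L[...,2]-23)<1.5)];print('jam',len(q),np.percentile(q,[2,50,98],axis=0).round(1).tolist())
q=L[(abs(L[...,0]+45)<4)&(abs(L[...,1])<10)];print('cover dn',len(q),np.nanmedian(q,0).round(1))
```

```text
mouth in cover frame [30.7  0.2 68. ] handle dir [1.    0.003 0.001] F [-1.1 -0.3 -1.2] t 7.05 op 0.0117
n 8502 top z=183.5 + 0.0181 x + 0.0027 y handle y=-0.18 + 0.0157 x (21) tip x 107.8 mouthbottom x 80.6 head y -24.4 26.5
n 1 row mm [-0.6   0.07 38.24] deg [-0.137  0.085  0.07 ] | total [-0.6  0.1 38.2] [-0.14  0.08  0.07]
stud 832 [[-4.4, -8.3, 35.1], [1.7, 0.1, 38.0], [8.6, 8.8, 39.4]]
jam 735 [[-7.4, -13.6, 21.8], [6.0, -0.2, 23.1], [13.2, 13.9, 24.3]]
cover dn 0 [nan nan nan]
  return np.nanmean(a, axis, out=out, keepdims=keepdims)
```

>>> drive_tool(moves=[5,0,0,30,0,0,0,5,-0.5,0,22,0,0,0,5,0,0,8,0,0,0,5,0,0,0,0,0,0,5,0,0,0,0,0,0])

```text
t: 7.6
tool_pos: [0.5367, 0.1977, 0.3284]
orientation: [0.252, 2.628, -0.077]
force: [-0.6, 0.2, -1.1]
opening: 0.0115
gripper_force: 49.9
```

Run:
```python
from h import *
mouth(**H)
for u,h in((31,4.5),(0,4.2)):
    p,R=tool_for(u,0,h,**H);plan(p,R)
```

```text
mouth in cover frame [33.6 -0.4  9.6] handle dir [ 1.    -0.002  0.005] F [-1.1  0.1 -0.7] t 7.6 op 0.0115
n 1 row mm [1.52 0.32 5.62] deg [-0.082  0.284 -0.1  ] | total [1.5 0.3 5.6] [-0.08  0.28 -0.1 ]
n 1 row mm [32.5   0.79  6.46] deg [-0.082  0.284 -0.1  ] | total [32.5  0.8  6.5] [-0.08  0.28 -0.1 ]
```

>>> drive_tool(moves=[5,2,0.3,0,0,0.2,0,5,0,0,3,0,0,0,5,0,0,1.5,0,0,0,5,0,0,0,0,0,0,5,0,0,0,0,0,0])

```text
t: 8.1
tool_pos: [0.5369, 0.1987, 0.323]
orientation: [0.251, 2.632, -0.076]
force: [-0.0, -0.0, -1.2]
opening: 0.0118
gripper_force: 49.9
```

Run:
```python
from h import *
for i in range(3): 
    mouth(**H);robot.read_camera('side')
inhand()
p,R=tool_for(0,0,4.2,**H);plan(p,R)
```

```text
mouth in cover frame [30.2  0.6  5.3] handle dir [ 1.    -0.001  0.001] F [-0.6 -0.  -1. ] t 8.1 op 0.0118
mouth in cover frame [30.3  0.6  5.3] handle dir [ 1.    -0.001  0.002] F [-1.2  0.4 -1.2] t 8.15 op 0.0116
mouth in cover frame [30.3  0.6  5.3] handle dir [ 1.    -0.001  0.002] F [-0.7 -0.6 -0.4] t 8.2 op 0.0114
n 4632 top z=178.4 + 0.1360 x + 0.0008 y handle y=-0.35 + 0.0230 x (21) tip x 123.6 mouthbottom x 113.0 head y -45.0 44.9
n 1 row mm [30.02 -0.19  1.85] deg [-0.039  0.091 -0.036] | total [30.  -0.2  1.8] [-0.04  0.09 -0.04]
```

>>> drive_tool(moves=[5,6,-0.3,0.4,0,0,0,5,6,0,0,0,0,0,5,5,0,0,0,0,0,5,0,0,0,0,0,0])

```text
t: 8.7
tool_pos: [0.5215, 0.2011, 0.3135]
orientation: [0.25, 2.633, -0.077]
force: [-0.1, 0.0, -1.8]
opening: 0.0118
gripper_force: 49.9
```

Run:
```python
from h import *
mouth(**H);p,R=tool_for(0,0,4.2,**H);plan(p,R)
```

```text
mouth in cover frame [11.8 -0.2  4.9] handle dir [1. 0. 0.] F [-1.   0.  -1.5] t 8.7 op 0.0118
n 1 row mm [11.74  0.22  1.03] deg [-0.067  0.011 -0.001] | total [11.7  0.2  1. ] [-0.07  0.01 -0.  ]
```

>>> drive_tool(moves=[5,4,0.1,0.2,0,0,0,5,4,0,0,0,0,0,5,3,0,0,0,0,0,5,0,0,0,0,0,0,5,0,0,0,0,0,0])

```text
t: 9.2
tool_pos: [0.513, 0.203, 0.309]
orientation: [0.251, 2.631, -0.076]
force: [0.7, 0.7, -1.5]
opening: 0.0118
gripper_force: 49.9
```

Run:
```python
from h import *
mouth(**H);c,L,k=inhand();cv2.imwrite('pics/w6.png',c['color'][:,:,::-1])
W=pts(c)-C;L=np.stack([W@UP,W@Y,W@N],-1)*1e3
for a,b in((-4,22),(-4,-22),(30,0),(50,0)):
    k=np.hypot(L[...,0]-a,L[...,1]-b)<2.5;print((a,b),k.sum(),np.nanmedian(L[k][:,2]).round(2))
```

```text
mouth in cover frame [ 2.3 -0.   5.2] handle dir [ 1.    -0.001  0.002] F [-0.3  0.9 -1.5] t 9.2 op 0.0118
n 307 top z=184.6 + 0.0763 x + -0.0013 y handle y=-33.92 + 0.5734 x (2) tip x 123.2 mouthbottom x 122.7 head y -43.3 43.8
(-4, 22) 91 9.57
(-4, -22) 97 9.69
(30, 0) 82 9.67
(50, 0) 75 9.59
```

>>> drive_tool(moves=[5,2,0,0.6,0,0,0,5,0.5,0,0.7,0,0,0,5,0,0,0,0,0,0,5,0,0,0,0,0,0])

```text
t: 9.65
tool_pos: [0.5117, 0.2032, 0.3068]
orientation: [0.251, 2.631, -0.076]
force: [1.1, 0.3, -1.2]
opening: 0.0115
gripper_force: 49.9
```

Run:
```python
from h import *
mouth(**H);c=cam('wrist')
W=pts(c)-C;L=np.stack([W@UP,W@Y,W@N],-1)*1e3
for a,b in((-4,22),(-4,-22),(30,0),(50,0)):
    k=np.hypot(L[...,0]-a,L[...,1]-b)<2.5;print((a,b),k.sum(),np.nanmedian(L[k][:,2]).round(2))
```

```text
mouth in cover frame [ 0.  -0.1  4. ] handle dir [ 1.    -0.001  0.002] F [ 0.3  0.5 -1.6] t 9.65 op 0.0115
(-4, 22) 97 9.06
(-4, -22) 101 8.99
(30, 0) 81 8.81
(50, 0) 76 8.63
```

>>> drive_tool(moves=[5,0,0,0.7,0,0,0,5,0,0,0,0,0,0,14,0,0,0,0,0,0,18,0,0,0,0,0,0,30,0,0,0,0,0,0,30,0,0,0,0,0,0,30,0,0,0,0,0,0])

```text
t: 10.4
tool_pos: [0.5118, 0.2031, 0.306]
orientation: [0.251, 2.632, -0.076]
force: [-0.5, -0.5, 0.1]
opening: 0.0294
gripper_force: 0.0
```

>>> drive_tool(moves=[30,0,0,-15,0,0,0,30,0,0,-25,0,0,0,40,0,0,-40,0,0,0,40,0,0,-30,0,0,0,40,0,0,0,0,0,0,40,0,0,0,0,0,0])

```text
t: 11.0
tool_pos: [0.4602, 0.2143, 0.4034]
orientation: [0.25, 2.63, -0.075]
force: [-0.9, -0.7, 0.1]
opening: 0.0399
gripper_force: 0.0
```

Run:
```python
from h import *
M,s=cur();print(s['tool_pos'],s['q'],s['t'])
c=cam('wrist','w7.png');np.savez('w7.npz',**c);W=pts(c)-C;L=np.stack([W@UP,W@Y,W@N],-1)*1e3
for a,b in((-4,22),(-4,-22),(30,0),(50,0)):
    k=np.hypot(L[...,0]-a,L[...,1]-b)<2.5;print((a,b),k.sum(),np.nanmedian(L[k][:,2]).round(2))
sp=(abs(L[...,2]-8)<2)&(L[...,0]>-20)
for a in(-8,0,8,30,40,50,60,75,85,100):
    k=sp&(abs(L[...,0]-a)<1.5)&(abs(L[...,1])<30);
    if k.any(): print(a,np.percentile(L[k][:,1],[1,99]).round(1),k.sum())
k=sp&(abs(abs(L[...,1])-19)<3);print('tip',np.percentile(L[k][:,0],1))
print('stud',proj(c,C+.038*N),'jam',proj(c,C+.023*N))
u,v=proj(c,C+.02*N).astype(int)
cv2.imwrite('pics/w7c.png',cv2.resize(c['color'][max(v-60,0):v+90,u-100:u+100,::-1],None,fx=4,fy=4,interpolation=2));print('origin',u-100,max(v-60,0))
```

```text
[0.46022797 0.21429286 0.40341725] [ 0.44468519 -0.31332666  1.95031087 -0.3303044   1.11495899 -0.84875625] 11.0
(-4, 22) 31 8.13
(-4, -22) 31 8.17
(30, 0) 29 8.28
(50, 0) 28 8.24
-8 [-25.3  24.1] 102
0 [-25.5  24.4] 100
8 [-25.5  24.7] 111
30 [-15.7  14.8] 129
40 [-6.5  6.3] 62
50 [-6.4  6.2] 63
60 [-6.3  5.6] 54
75 [-6.2  5.9] 52
85 [-6.1  6.1] 46
100 [-5.9  6.5] 52
tip -11.902109739950248
stud [323.82058926  71.3823903 ] jam [323.73800456  73.53654433]
origin 223 13
```

View pics/w7c.png

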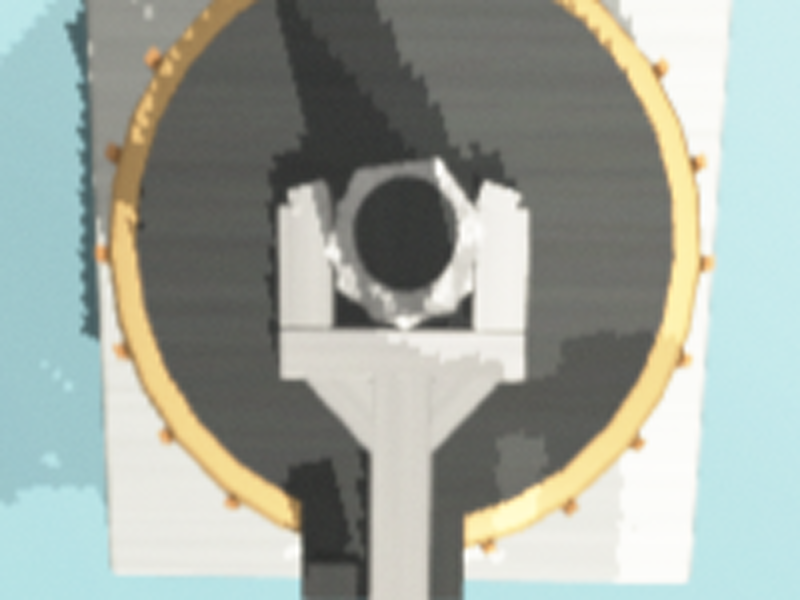

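The spanner sits home: mouth bottom at (403,328) in the crop, handle straight up-slope beside the lug at (330,575), tips level with the nut. The jam nut's centre is at (405,233), with corners near (437,160), (480,232) and (332,250).

```bash
cat >> h.py <<'E'
def jam(files):
    Q=[]
    for f in files:
        c=dict(np.load(f));W=pts(c)-C;L=np.stack([W@UP,W@Y,W@N],-1)*1e3
        k=(np.hypot(L[...,0],L[...,1])<19)&(abs(L[...,2]-23)<1.6);k=k.astype(np.uint8)
        Q.append(L[k>0][:,:2])
    Q=np.concatenate(Q);th=np.arange(0,60)
    w=[np.mean([np.percentile(Q@[np.cos(np.radians(t+a)),np.sin(np.radians(t+a))],99.3)-np.percentile(Q@[np.cos(np.radians(t+a)),np.sin(np.radians(t+a))],.7) for a in(0,60,120)]) for t in th]
    w=np.array(w);z=(w*np.exp(1j*np.radians(th*6))).sum();b=(np.degrees(np.angle(-z))/6)%60
    print(files,len(Q),'flat normal deg (ccw from up-slope, mod 60)',round(b,1),'w min %.1f max %.1f at %d'%(w.min(),w.max(),th[w.argmin()]),'joint',np.radians((30-b)%60).round(2),'centre',((Q.max(0)+Q.min(0))/2).round(1))
    return b
E
python3 - <<'E'
from h import *
jam(['w7.npz']);jam(['w5.npz']);jam(['w2.npz'])
E
```

```text
['w7.npz'] 553 flat normal deg (ccw from up-slope, mod 60) 7.9 w min 26.7 max 28.8 at 10 joint 0.38 centre [-0.2  0.1]
['w5.npz'] 745 flat normal deg (ccw from up-slope, mod 60) 5.8 w min 25.2 max 27.2 at 6 joint 0.42 centre [2.7 0.1]
['w2.npz'] 310 flat normal deg (ccw from up-slope, mod 60) 2.8 w min 26.7 max 28.0 at 5 joint 0.47 centre [0.6 0.1]
```

Run:
```python
from h import *
a=np.radians(67.5);R=toolR(-N,np.cos(a)*UP+np.sin(a)*Y)
M=plan(C+.26*N,R);plan(C+.2*N,R,M=M)
```

```text
n 3 row mm [33.59 -4.15 13.92] deg [-0.099 -0.398  7.816] | total [100.6   1.4  42.5] [-0.3  -1.2  23.45]
n 2 row mm [-0. -0. 30.] deg [-0.  0.  0.] | total [-0. -0. 60.] [0. 0. 0.]
```

>>> drive_tool(moves=[45,33.6,-4.2,13.9,-0.1,-0.4,7.8,45,33.6,-4.2,13.9,-0.1,-0.4,7.8,45,33.6,-4.2,13.9,-0.1,-0.4,7.8,45,0,0,0,0,0,0,45,0,0,0,0,0,0])

```text
t: 11.55
tool_pos: [0.3933, 0.2273, 0.3156]
orientation: [0.766, 2.509, 0.061]
force: [-0.2, 0.1, 0.2]
opening: 0.0452
gripper_force: 0.0
```

Run:
```python
from h import *
a=np.radians(67.5);R=toolR(-N,np.cos(a)*UP+np.sin(a)*Y)
plan(C+.26*N,R);plan(C+.2*N,R,n=2)
M,s=cur();print(s['q'],s['opening'])
```

```text
n 1 row mm [-0.42  0.55 -0.67] deg [-0.113 -0.059  0.381] | total [-0.4  0.5 -0.7] [-0.11 -0.06  0.38]
n 2 row mm [-0.23  0.32 29.66] deg [-0.057 -0.029  0.191] | total [-0.5  0.7 59.3] [-0.11 -0.06  0.38]
[ 0.55612722 -0.39626161  2.17948118 -0.41860863  1.00848237 -0.25961895] 0.04517943708088836
```

>>> drive_tool(moves=[45,-0.2,0.4,30,-0.1,0,0.2,45,-0.2,0.3,20,0,0,0.2,45,0,0,7,0,0,0,45,0,0,0,0,0,0,45,0,0,0,0,0,0])

```text
t: 12.05
tool_pos: [0.4228, 0.2221, 0.2693]
orientation: [0.779, 2.501, 0.07]
force: [-0.2, -0.3, -0.0]
opening: 0.0451
gripper_force: 0.0
```

```bash
cat >> h.py <<'E'
def jp():
    M,s=cur();X=M[:3,3]-C;y=M[:3,1];z=M[:3,2]
    print('tip in cover',(np.array([(X+.186*z)@UP,(X+.186*z)@Y,(X+.186*z)@N])*1e3).round(1),'ang',np.degrees(np.arctan2(y@Y,y@UP)).round(1),'tiltdev',np.degrees(np.arccos(min(1,-z@N))).round(2),'F',np.array([s['force']@UP,s['force']@Y,s['force']@N]).round(1),'Tz',round(float(s['wrist_torque']@N),3),'t',s['t'],'op',round(s['opening'],4),'q6',s['q'][5].round(2))
E
python3 -c "
from h import *
jp()"
```

```text
tip in cover [ 2.6  1.  18.3] ang 67.2 tiltdev 0.17 F [-0.1 -0.3  0. ] Tz 0.005 t 12.05 op 0.0451 q6 -0.24
```

>>> drive_tool(moves=[45,2,-1.9,0,0,0,0,45,0,0,4,0,0,0,45,0,0,0,0,0,0,45,0,0,0,0,0,0])

```text
t: 12.45
tool_pos: [0.4216, 0.2213, 0.2633]
orientation: [0.78, 2.502, 0.07]
force: [-0.5, 0.4, -1.5]
opening: 0.0448
gripper_force: 0.0
```

```bash
python3 -c "
from h import *
jp()"
```

```text
tip in cover [-1.4 -0.1 13.6] ang 67.1 tiltdev 0.13 F [-1.3  0.3 -1. ] Tz 0.044 t 12.45 op 0.0448 q6 -0.23
```

>>> drive_tool(moves=[45,-1,0.4,0,0,0,0,20,0,0,0,0,0,0,20,0,0,0,0,0,0,20,0,0,0,0,0,0,20,0,0,0,0,0,0,20,0,0,0,0,0,0], grip_force=30)

```text
t: 13.05
tool_pos: [0.4226, 0.2212, 0.2639]
orientation: [0.78, 2.502, 0.071]
force: [2.1, 2.2, -0.0]
opening: 0.0264
gripper_force: 30.0
```

```bash
python3 -c "
from h import *
jp()"
```

```text
tip in cover [-0.2  0.1 13.6] ang 67.1 tiltdev 0.16 F [ 1.4  2.5 -0.8] Tz 0.046 t 13.05 op 0.0264 q6 -0.23
```

>>> drive_tool(moves=[20,0,0,0,0,0,4,20,0,0,0,0,0,4,20,0,0,0,0,0,4,20,0,0,0,0,0,4,20,0,0,0,0,0,4,20,0,0,0,0,0,4,20,0,0,0,0,0,4,20,0,0,0,0,0,0])

```text
t: 13.85
tool_pos: [0.4227, 0.2212, 0.2639]
orientation: [1.373, 2.254, 0.239]
force: [2.4, 2.4, -1.4]
opening: 0.0269
gripper_force: 30.0
```

Run:
```python
from h import *
jp();c=cam('wrist');W=pts(c)-C;L=np.stack([W@UP,W@Y,W@N],-1)*1e3
sp=(abs(L[...,2]-8)<2)
for a in(-8,8,40,60,85,100):
    k=sp&(abs(L[...,0]-a)<1.5)&(abs(L[...,1])<30)
    if k.any(): print(a,np.percentile(L[k][:,1],[1,99]).round(1),k.sum())
```

```text
tip in cover [-0.1  0.1 13.6] ang 39.1 tiltdev 0.16 F [ 0.9  2.8 -2.2] Tz -0.023 t 13.85 op 0.0269 q6 0.26
-8 [10.4 25.1] 112
8 [-25.2  25. ] 95
```

>>> drive_tool(moves=[20,0,0,0,0,0,4,20,0,0,0,0,0,4,20,0,0,0,0,0,4,20,0,0,0,0,0,4,20,0,0,0,0,0,4,20,0,0,0,0,0,4,20,0,0,0,0,0,4,20,0,0,0,0,0,0])

```text
t: 14.7
tool_pos: [0.4226, 0.2212, 0.2639]
orientation: [1.904, 1.885, 0.398]
force: [3.2, 2.6, -0.5]
opening: 0.0266
gripper_force: 30.0
```

```bash
python3 -c "
from h import *
jp()"
```

```text
tip in cover [-0.2  0.1 13.5] ang 11.2 tiltdev 0.15 F [ 2.   3.2 -1.7] Tz -0.053 t 14.7 op 0.0266 q6 0.74
```

>>> drive_tool(moves=[20,0,0,0,0,0,3,20,0,0,0,0,0,3,20,0,0,0,0,0,2,20,0,0,0,0,0,2,20,0,0,0,0,0,0])

```text
t: 15.2
tool_pos: [0.4227, 0.2212, 0.2639]
orientation: [2.074, 1.725, 0.451]
force: [3.3, 3.3, -1.8]
opening: 0.0264
gripper_force: 30.0
```

```bash
python3 -c "
from h import *
jp()"
```

```text
tip in cover [-0.1  0.1 13.6] ang 1.3 tiltdev 0.16 F [ 1.3  3.9 -2.9] Tz 0.137 t 15.2 op 0.0264 q6 0.92
```

>>> drive_tool(moves=[20,0,0,0,0,0,1.5,20,0,0,0,0,0,1.5,20,0,0,0,0,0,1.5,20,0,0,0,0,0,0])

```text
t: 15.6
tool_pos: [0.4226, 0.2212, 0.2639]
orientation: [2.15, 1.646, 0.475]
force: [3.4, 3.5, -1.6]
opening: 0.0267
gripper_force: 30.0
```

```bash
python3 -c "
from h import *
jp()"
```

```text
tip in cover [-0.1  0.1 13.6] ang -3.4 tiltdev 0.16 F [ 1.4  4.2 -2.7] Tz 0.128 t 15.6 op 0.0267 q6 1.0
```

>>> drive_tool(moves=[20,0,0,0,0,0,1.5,20,0,0,0,0,0,1.5,20,0,0,0,0,0,0])

```text
t: 15.9
tool_pos: [0.4227, 0.2211, 0.2639]
orientation: [2.198, 1.593, 0.491]
force: [4.1, 3.8, -2.1]
opening: 0.0267
gripper_force: 30.0
```

```bash
python3 -c "
from h import *
jp()"
```

```text
tip in cover [-0.1  0.  13.6] ang -6.4 tiltdev 0.16 F [ 1.8  4.6 -3.4] Tz 0.094 t 15.9 op 0.0267 q6 1.05
```

Run:
```python
from h import *
for n in('wrist','top'):
    c=cam(n,n+'8.png');W=pts(c)-C;L=np.stack([W@UP,W@Y,W@N],-1)*1e3
    sp=(abs(L[...,2]-8)<2.5)
    for a in(-8,8,20,40,50,60,75,85,100):
        k=sp&(abs(L[...,0]-a)<1.5)&(abs(L[...,1])<30)
        if k.any(): print(n,a,np.percentile(L[k][:,1],[1,99]).round(1),k.sum())
```

```text
wrist -8 [10.3 25.3] 104
wrist 8 [-24.9  25.1] 155
wrist 20 [ 4.5 24.7] 185
wrist 40 [-7.7  5.5] 114
wrist 50 [-7.9  4.8] 114
wrist 60 [-18.1   4.6] 150
wrist 75 [-8.9  4. ] 122
wrist 85 [-9.1  3.7] 118
wrist 100 [-9.7  3.1] 117
top -8 [-19.5 -19.5] 1
top 20 [-25.4 -25.4] 1
top 50 [-6.3 -0.6] 2
top 60 [-3.3  0.4] 2
top 75 [-6.4  1.5] 4
top 85 [-5.8 -3.3] 2
top 100 [-9.8  0.9] 4
```

>>> drive_tool(moves=[20,0,0,0,0,0,1,20,0,0,0,0,0,1,20,0,0,0,0,0,0])

```text
t: 16.3
tool_pos: [0.4227, 0.2211, 0.2639]
orientation: [2.229, 1.557, 0.501]
force: [4.3, 4.1, -1.2]
opening: 0.0264
gripper_force: 30.0
```

```bash
python3 -c "
from h import *
jp();s=robot.read_state();print(s['wrist_torque'],s['joint_torque'])"
```

```text
tip in cover [-0.1  0.1 13.6] ang -8.3 tiltdev 0.16 F [ 2.4  4.9 -2.7] Tz 0.102 t 16.3 op 0.0264 q6 1.08
[ 0.57806214 -0.08393284  0.45277594] [ -1.34017937 -33.90878677 -45.82595587  -2.42798902  -0.46090219
   0.43728783]
```

>>> drive_tool(moves=[20,0,0,0,0,0,1,20,0,0,0,0,0,1,20,0,0,0,0,0,1,20,0,0,0,0,0,0])

```text
t: 16.7
tool_pos: [0.4227, 0.2211, 0.2639]
orientation: [2.274, 1.502, 0.516]
force: [3.1, 3.8, -1.8]
opening: 0.0265
gripper_force: 30.0
```

```bash
python3 -c "
from h import *
jp();s=robot.read_state();print(s['wrist_torque'],s['joint_torque'][5])"
```

```text
tip in cover [-0.1  0.  13.6] ang -11.3 tiltdev 0.16 F [ 1.   4.3 -2.7] Tz 0.128 t 16.7 op 0.0265 q6 1.14
[ 0.58533399 -0.03086647  0.47975289] 0.4383395053446293
```

>>> drive_tool(moves=[20,0,0,0,0,0,1,20,0,0,0,0,0,1,20,0,0,0,0,0,0])

```text
t: 17.0
tool_pos: [0.4227, 0.2212, 0.2639]
orientation: [2.304, 1.465, 0.526]
force: [3.5, 4.0, -2.3]
opening: 0.0265
gripper_force: 30.0
```

```bash
python3 -c "
from h import *
jp();s=robot.read_state();print(s['wrist_torque'],s['joint_torque'][5])"
```

```text
tip in cover [-0.1  0.1 13.6] ang -13.3 tiltdev 0.16 F [ 1.1  4.6 -3.3] Tz 0.162 t 17.0 op 0.0265 q6 1.17
[ 0.56465869 -0.06010717  0.51112918] 0.4580341000109911
```

Run:
```python
from h import *
for n in('wrist',):
    c=cam(n,n+'9.png');np.savez('w9.npz',**c);W=pts(c)-C;L=np.stack([W@UP,W@Y,W@N],-1)*1e3
    sp=(abs(L[...,2]-8)<2.5)
    for a in(8,40,50,60,75,85,100):
        k=sp&(abs(L[...,0]-a)<1.5)&(abs(L[...,1])<30)
        if k.any(): print(n,a,np.percentile(L[k][:,1],[1,99]).round(1),np.median(L[k][:,2]).round(1),k.sum())
```

```text
wrist 8 [-25.   25.1] 8.0 167
wrist 40 [-7.6  5.5] 8.1 123
wrist 50 [-8.1  4.8] 8.0 117
wrist 60 [-18.2   4.6] 8.0 147
wrist 75 [-8.7  4.1] 8.1 121
wrist 85 [-8.8  3.7] 8.1 119
wrist 100 [-9.9  3.3] 8.1 123
```

View pics/wrist9.png

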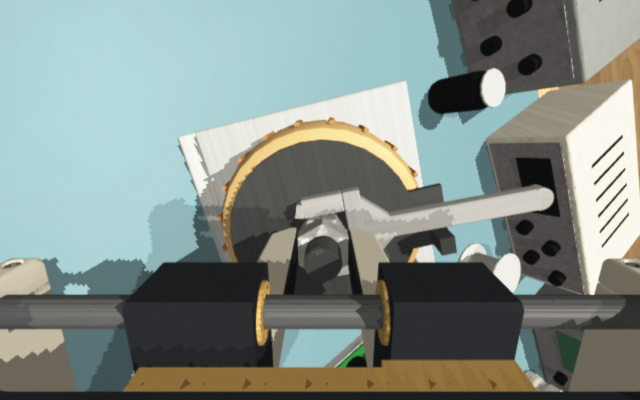

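The spanner's handle rests against the lug at (435,210) and the jam nut is between the fingers at (325,250). The handle hasn't moved since the last look, so I'll keep turning to the stop.

>>> drive_tool(moves=[20,0,0,0,0,0,1,20,0,0,0,0,0,1,20,0,0,0,0,0,1,20,0,0,0,0,0,0])

```text
t: 17.45
tool_pos: [0.4226, 0.2212, 0.2639]
orientation: [2.348, 1.408, 0.54]
force: [3.9, 4.7, -2.0]
opening: 0.0264
gripper_force: 30.0
```

```bash
python3 -c "
from h import *
jp();s=robot.read_state();print(s['wrist_torque'],s['joint_torque'][5])"
```

```text
tip in cover [-0.1  0.1 13.6] ang -16.3 tiltdev 0.16 F [ 1.5  5.4 -3.1] Tz 0.318 t 17.45 op 0.0264 q6 1.22
[0.49828509 0.00614328 0.64572852] 0.621583666652441
```

>>> drive_tool(moves=[20,0,0,0,0,0,1,20,0,0,0,0,0,1,20,0,0,0,0,0,0])

```text
t: 17.75
tool_pos: [0.4226, 0.2212, 0.2639]
orientation: [2.376, 1.37, 0.55]
force: [4.6, 3.6, -2.4]
opening: 0.0265
gripper_force: 30.0
```

```bash
python3 -c "
from h import *
jp();s=robot.read_state();print(s['wrist_torque'],s['joint_torque'][5])"
```

```text
tip in cover [-0.1  0.1 13.6] ang -18.3 tiltdev 0.16 F [ 2.1  4.5 -3.9] Tz 0.464 t 17.75 op 0.0265 q6 1.26
[ 0.42232108 -0.11694686  0.78613795] 0.7056892476975918
```

>>> drive_tool(moves=[20,0,0,0,0,0,1,20,0,0,0,0,0,0,20,0,0,0,0,0,0,20,0,0,0,0,0,0])

```text
t: 18.15
tool_pos: [0.4226, 0.2212, 0.2639]
orientation: [2.39, 1.351, 0.554]
force: [4.3, 4.9, -1.3]
opening: 0.0266
gripper_force: 30.0
```

```bash
python3 -c "
from h import *
jp();s=robot.read_state();print(s['wrist_torque'],s['joint_torque'][5])"
```

```text
tip in cover [-0.1  0.1 13.6] ang -19.3 tiltdev 0.16 F [ 2.1  5.7 -2.7] Tz 0.482 t 18.15 op 0.0266 q6 1.27
[ 0.40434506 -0.01519059  0.785308  ] 0.45429778285324574
```

>>> drive_tool(moves=[45,0,0,0,0,0,0,45,0,0,0,0,0,0,45,0,0,0,0,0,0,45,0,0,-10,0,0,0,45,0,0,-30,0,0,0,45,0,0,-40,0,0,0,45,0,0,0,0,0,0])

```text
t: 18.85
tool_pos: [0.3833, 0.2302, 0.339]
orientation: [2.39, 1.348, 0.565]
force: [0.7, 0.4, 0.3]
opening: 0.045
gripper_force: 0.0
```

Run:
```python
from h import *
jp();c=cam('wrist');np.savez('w10.npz',**c)
b=np.radians(-2.1);d=np.cos(b)*UP+np.sin(b)*Y;yy=-np.sin(b)*UP+np.cos(b)*Y
R=toolR(-N,yy);G=C+.095*UP-.0031*Y
M=plan(G+.27*N,R,n=14)
plan(G+(.186+.0015)*N,R,M=M)
```

```text
tip in cover [ 3.3  1.8 98.9] ang -19.5 tiltdev 0.58 F [ 0.6  0.6 -0.1] Tz 0.002 t 18.85 op 0.045 q6 1.26
n 14 row mm [-4.18  6.58  0.92] deg [ 0.038 -0.009 -7.666] | total [28.1 89.6 13.3] [   0.54   -0.13 -107.33]
n 2 row mm [ 0.    0.   41.25] deg [ 0. -0. -0.] | total [ 0.   0.  82.5] [-0. -0. -0.]
```

>>> drive_tool(moves=[45,-4.2,6.6,0.9,0,0,-7.67,45,-4.2,6.6,0.9,0,0,-7.67,45,-4.2,6.6,0.9,0,0,-7.67,45,-4.2,6.6,0.9,0,0,-7.67,45,-4.2,6.6,0.9,0,0,-7.67,45,-4.2,6.6,0.9,0,0,-7.67,45,-4.2,6.6,0.9,0,0,-7.67,45,-4.2,6.6,0.9,0,0,-7.67])

```text
t: 19.7
tool_pos: [0.4277, 0.1935, 0.3529]
orientation: [1.308, 2.29, 0.217]
force: [-0.4, 0.4, -0.8]
opening: 0.0449
gripper_force: 0.0
```

>>> drive_tool(moves=[45,-4.2,6.6,0.9,0,0,-7.67,45,-4.2,6.6,0.9,0,0,-7.67,45,-4.2,6.6,0.9,0,0,-7.67,45,-4.2,6.6,0.9,0,0,-7.67,45,-4.2,6.6,0.9,0,0,-7.67,45,-4.2,6.6,0.9,0,0,-7.67,40,0,0,0,0,0,0,40,0,0,0,0,0,0])

```text
t: 20.5
tool_pos: [0.4686, 0.2077, 0.3683]
orientation: [0.319, 2.602, -0.058]
force: [0.1, 0.4, -0.8]
opening: 0.0401
gripper_force: 0.0
```

Run:
```python
from h import *
jp();c=cam('wrist');np.savez('w11.npz',**c);jam(['w11.npz'])
W=pts(c)-C;L=np.stack([W@UP,W@Y,W@N],-1)*1e3;sp=(abs(L[...,2]-8)<2)
for a in(-8,8,30,40,60,85,100):
    k=sp&(abs(L[...,0]-a)<1.5)&(abs(L[...,1])<30)
    if k.any(): print(a,np.percentile(L[k][:,1],[1,99]).round(1),k.sum())
k=sp&(abs(abs(L[...,1])-19)<3)&(L[...,0]>-20);print('tip',np.percentile(L[k][:,0],1))
b=np.radians(-2.1);yy=-np.sin(b)*UP+np.cos(b)*Y
R=toolR(-N,yy);G=C+.095*UP-.0031*Y
plan(G+.2*N,R);plan(G+(.186+.0015)*N,R)
u,v=proj(c,C+.02*N).astype(int);v0=max(v-50,0)
cv2.imwrite('pics/w11c.png',cv2.resize(c['color'][v0:v0+100,u-60:u+60,::-1],None,fx=6,fy=6,interpolation=2))
```

```text
tip in cover [92.9 -4.  80.3] ang 87.8 tiltdev 0.05 F [-0.4  0.4 -0.8] Tz -0.016 t 20.5 op 0.0401 q6 -0.78
['w11.npz'] 753 flat normal deg (ccw from up-slope, mod 60) 43.4 w min 26.7 max 28.9 at 44 joint 0.81 centre [-0.3  0.2]
-8 [-24.8  24.7] 132
8 [-25.   24.9] 150
30 [-15.7  14.6] 173
40 [-7.5  5.1] 74
60 [-8.4  4.3] 70
85 [-8.8  2.8] 59
100 [-9.4  2.3] 56
tip -12.264532436252065
n 2 row mm [-1.    0.59 33.2 ] deg [ 0.024 -0.006 -0.042] | total [-2.   1.2 66.4] [ 0.05 -0.01 -0.08]
n 2 row mm [-1.    0.58 39.45] deg [ 0.024 -0.006 -0.042] | total [-2.   1.2 78.9] [ 0.05 -0.01 -0.08]
```

View pics/w11c.png

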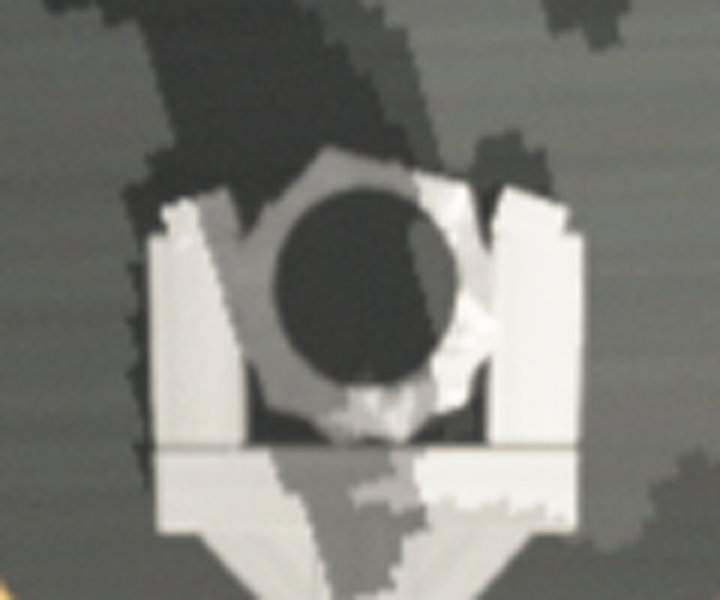

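The last look shows the jam nut turned about 84° in all, with the spanner still home. Next I'll grip the handle.

>>> drive_tool(moves=[40,-1,0.5,35,0,0,0,40,-1,0.5,25,0,0,0,40,0,0,13,0,0,0,40,0,0,0,0,0,0,40,0,0,0,0,0,0])

```text
t: 21.05
tool_pos: [0.5063, 0.2011, 0.3073]
orientation: [0.315, 2.602, -0.058]
force: [-0.1, 0.3, 0.7]
opening: 0.04
gripper_force: 0.0
```

```bash
python3 -c "
from h import *
jp()"
```

```text
tip in cover [95.9 -2.7  8.4] ang 88.0 tiltdev 0.1 F [0.2 0.3 0.7] Tz 0.002 t 21.05 op 0.04 q6 -0.77
```

>>> drive_tool(moves=[40,0.5,-0.6,4,0,0,0,40,0,0,2.5,0,0,0,40,0,0,0,0,0,0,5,0,0,0,0,0,0,5,0,0,0,0,0,0,5,0,0,0,0,0,0,5,0,0,0,0,0,0,5,0,0,0,0,0,0], grip_force=50)

```text
t: 21.85
tool_pos: [0.5091, 0.2, 0.3011]
orientation: [0.314, 2.601, -0.058]
force: [-0.3, 0.7, 0.8]
opening: 0.0123
gripper_force: 50.0
```

```bash
python3 -c "
from h import *
jp()"
```

```text
tip in cover [95.5 -3.1  1.5] ang 88.0 tiltdev 0.12 F [0.  0.7 1. ] Tz -0.004 t 21.85 op 0.0123 q6 -0.77
```

>>> drive_tool(moves=[5,0,1.8,0,0,0,-1.1,5,0,1.6,-0.5,0,0,-1,5,-3,0,0,0,0,0,5,-4,0,0,0,0,0,5,0,0,0,0,0,0])

```text
t: 22.35
tool_pos: [0.5126, 0.2029, 0.3018]
orientation: [0.267, 2.618, -0.072]
force: [-24.3, 6.3, 4.6]
opening: 0.0123
gripper_force: 50.0
```

```bash
python3 -c "
from h import *
jp()"
```

```text
tip in cover [96.4  0.1  0.7] ang 90.2 tiltdev 0.52 F [-19.5   1.2  16.4] Tz -0.075 t 22.35 op 0.0123 q6 -0.82
```

>>> drive_tool(moves=[5,3,0,0,0,0,0,5,3,0,0,0,0,0,5,0,2.5,0,0,0,-1.5,5,0,2.5,0,0,0,-1.5,5,0,2.5,0,0,0,-1.5,5,0,0,0,0,0,0])

```text
t: 22.95
tool_pos: [0.5117, 0.2108, 0.3016]
orientation: [0.162, 2.618, -0.099]
force: [-3.0, 0.3, -0.8]
opening: 0.0122
gripper_force: 50.0
```

```bash
python3 -c "
from h import *
jp()"
```

```text
tip in cover [95.9  8.   1.8] ang 94.7 tiltdev 0.09 F [-3.  -0.3  0.8] Tz -0.014 t 22.95 op 0.0122 q6 -0.87
```

>>> drive_tool(moves=[5,0,-2.6,0,0,0,1.5,5,0,-2.6,0,0,0,1.5,5,0,-2.3,0,0,0,1.4,5,0,0,0,0,0,0,5,-3,0,0,0,0,0,5,-3,0,0,0,0,0,5,0,0,0,0,0,0])

```text
t: 23.65
tool_pos: [0.5162, 0.202, 0.3057]
orientation: [0.264, 2.607, -0.071]
force: [-0.9, -0.4, -0.9]
opening: 0.0123
gripper_force: 50.0
```

```bash
python3 -c "
from h import *
jp()"
```

```text
tip in cover [103.6   0.5   2.2] ang 90.2 tiltdev 0.16 F [-1.2 -0.5 -0.4] Tz 0.003 t 23.65 op 0.0123 q6 -0.82
```

>>> drive_tool(moves=[5,-5,0,0,0,0,0,5,-5,0,0,0,0,0,5,-5,0,0,0,0,0,5,-5,0,0,0,0,0,5,0,0,0,0,0,0,5,0,0,0,0,0,0])

```text
t: 24.25
tool_pos: [0.5329, 0.1986, 0.3152]
orientation: [0.264, 2.607, -0.071]
force: [0.2, -0.3, -1.3]
opening: 0.0121
gripper_force: 50.0
```

```bash
python3 -c "
from h import *
jp()"
```

```text
tip in cover [123.    0.4   2.1] ang 90.2 tiltdev 0.12 F [-0.5 -0.3 -1.3] Tz 0.006 t 24.25 op 0.0121 q6 -0.85
```

>>> drive_tool(moves=[5,-2,0,0,0,0,0,5,0,0,-10,0,0,0,5,0,0,-20,0,0,0,5,0,0,-30,0,0,0,5,0,0,-20,0,0,0,5,0,0,0,0,0,0,5,0,0,0,0,0,0])

```text
t: 24.95
tool_pos: [0.4952, 0.2065, 0.3858]
orientation: [0.264, 2.607, -0.07]
force: [-0.7, 0.3, -2.5]
opening: 0.0127
gripper_force: 50.0
```

Run:
```python
from h import *
jp();c,L,k=inhand();np.savez('w12.npz',**c);jam(['w12.npz'])
ya=np.radians(-4.2);e=yaw(ya);f=np.array([-e[1],e[0],0]);g=e*.5693+f*-.2206
R=toolR([0,0,-1],f)
M=plan([g[0],g[1],.30],R,n=13)
```

```text
tip in cover [124.9   0.6  82.4] ang 90.2 tiltdev 0.2 F [-1.9  0.2 -1.8] Tz 0.026 t 24.95 op 0.0127 q6 -0.86
n 8940 top z=179.5 + 0.0091 x + 0.0002 y handle y=-0.17 + 0.0036 x (21) tip x 107.6 mouthbottom x 80.5 head y -25.4 25.3
['w12.npz'] 725 flat normal deg (ccw from up-slope, mod 60) 53.3 w min 26.5 max 28.6 at 52 joint 0.64 centre [1. 0.]
n 13 row mm [ -7.26 -34.96   9.17] deg [-0.151  2.297 -0.552] | total [ -86.9 -447.1  148. ] [-1.96 29.86 -7.18]
```

>>> drive_tool(moves=[5,-7.3,-35,7,-0.15,2.3,-0.55,5,-7.3,-35,7,-0.15,2.3,-0.55,5,-7.3,-35,7,-0.15,2.3,-0.55,5,-7.3,-35,7,-0.15,2.3,-0.55,5,-7.3,-35,7,-0.15,2.3,-0.55,5,-7.3,-35,7,-0.15,2.3,-0.55,5,-7.3,-35,7,-0.15,2.3,-0.55,5,-7.3,-35,7,-0.15,2.3,-0.55])

```text
t: 25.8
tool_pos: [0.5219, -0.0844, 0.355]
orientation: [0.181, 2.94, -0.029]
force: [1.0, 0.4, -1.2]
opening: 0.0123
gripper_force: 50.0
```

>>> drive_tool(moves=[5,-7.3,-35,7,-0.15,2.3,-0.55,5,-7.3,-35,7,-0.15,2.3,-0.55,5,-7.3,-35,7,-0.15,2.3,-0.55,5,-7.3,-35,7,-0.15,2.3,-0.55,5,-7.3,-35,7,-0.15,2.3,-0.55,5,0,0,0,0,0,0,5,0,0,0,0,0,0])

```text
t: 26.5
tool_pos: [0.5438, -0.2617, 0.325]
orientation: [-0.12, -3.136, -0.004]
force: [0.3, 0.5, -0.3]
opening: 0.0122
gripper_force: 50.0
```

Run:
```python
from h import *
M,s=cur();print(s['tool_pos'],s['force'],s['opening'])
inhand()
# tilt: level the spanner itself (sz~0.009)
ya=np.radians(-4.2);e=yaw(ya);f=np.array([-e[1],e[0],0]);g=e*.5693+f*-.2206
R=toolR(np.array([0,0,-1])-.009*e*1,f)
d=-R@np.array([1,.0036,.0091]);print('handle dir',d)
M=plan([g[0],g[1],.21],R)
```

```text
[ 0.54382277 -0.26167363  0.32499554] [ 0.27115584  0.48829547 -0.34018811] 0.012163144342554649
n 8895 top z=179.5 + 0.0114 x + 0.0012 y handle y=-0.12 + 0.0020 x (21) tip x 107.3 mouthbottom x 80.1 head y -25.3 25.3
handle dir [ 9.97092108e-01 -7.68315612e-02  9.99959502e-05]
n 3 row mm [-2.73 -0.15 38.6 ] deg [ 0.033  0.132 -0.034] | total [ -7.9  -0.5 115.8] [ 0.1  0.4 -0.1]
```

>>> drive_tool(moves=[5,-2.7,0,38,0,0.15,0,5,-2.7,0,38,0,0.15,0,5,-2.5,0,25,0,0.15,0,5,0,0,8,0,0,0,5,0,0,0,0,0,0,5,0,0,0,0,0,0])

```text
t: 27.15
tool_pos: [0.5525, -0.2612, 0.2204]
orientation: [-0.115, -3.134, 0.001]
force: [0.1, -0.9, -1.1]
opening: 0.012
gripper_force: 50.0
```

Run:
```python
from h import *
M,s=cur();print(s['tool_pos'],s['force'],s['opening'])
H2=np.array([1,.0028,.0102])
for n,m in(('mouth',(95.3,.2,187.5+.97)),('grip',(0,-.15,187.5))):print(n,'underside',(M[:3,3]+M[:3,:3]@(np.array(m)/1e3)).round(4))
```

```text
[ 0.55251496 -0.26118781  0.22036378] [ 0.10533656 -0.86760506 -1.11480118] 0.01201245115446403
mouth underside [ 0.4564 -0.254   0.0324]
grip underside [ 0.5514 -0.2614  0.0329]
```

>>> drive_tool(moves=[5,0,0,12,0,0,0,5,0,0,10,0,0,0,5,0,0,3,0,0,0,5,0,0,2,0,0,0,5,0,0,0,0,0,0,5,0,0,0,0,0,0])

```text
t: 27.75
tool_pos: [0.5518, -0.2614, 0.1917]
orientation: [-0.116, -3.132, -0.001]
force: [-0.0, -0.6, -0.6]
opening: 0.0121
gripper_force: 50.0
```

>>> drive_tool(moves=[5,0,0,1,0,0,0,5,0,0,1,0,0,0,5,0,0,0,0,0,0,5,0,0,0,0,0,0])

```text
t: 28.15
tool_pos: [0.5518, -0.2614, 0.1897]
orientation: [-0.116, -3.132, -0.001]
force: [0.8, -0.2, -1.7]
opening: 0.012
gripper_force: 50.0
```

>>> drive_tool(moves=[5,0,0,0.5,0,0,0,5,0,0,0,0,0,0,5,0,0,0,0,0,0])

```text
t: 28.45
tool_pos: [0.5518, -0.2614, 0.1897]
orientation: [-0.116, -3.132, -0.001]
force: [-2.3, 1.0, 4.7]
opening: 0.0121
gripper_force: 50.0
```

Run:
```python
from h import *
M,s=cur();print(s['tool_pos'],s['force'],s['wrist_torque'])
c=cam('wrist');W=pts(c);z=W[...,2]
ya=np.radians(-4.2);e=yaw(ya);f=np.array([-e[1],e[0],0]);S=W@e;l=W@f
for a,b in((.495,-.2206),(.52,-.2206),(.475,-.2016),(.475,-.2396),(.54,-.19),(.49,-.18)):
    k=np.hypot(S-a,l-b)<.003;print((a,b),k.sum(),np.nanmedian(z[k]).round(4))
```

```text
[ 0.55179212 -0.26137332  0.18970493] [-2.28988265  0.97138405  4.71125326] [ 0.30789147  0.45051372 -0.00962204]
(0.495, -0.2206) 127 0.0103
(0.52, -0.2206) 112 0.0104
(0.475, -0.2016) 142 0.0102
(0.475, -0.2396) 143 0.0104
(0.54, -0.19) 618 0.111
(0.49, -0.18) 120 0.0025
```

Contact, and the spanner is lying flat (top at 10.3 mm, as at the start). I'll release and retreat.

>>> drive_tool(moves=[14,0,0,0,0,0,0,20,0,0,0,0,0,0,30,0,0,0,0,0,0,30,0,0,0,0,0,0,30,0,0,-10,0,0,0,30,0,0,-30,0,0,0,30,0,0,-40,0,0,0,30,0,0,-40,0,0,0])

```text
t: 29.3
tool_pos: [0.5521, -0.2611, 0.3099]
orientation: [-0.116, -3.13, -0.003]
force: [0.6, -0.1, 0.8]
opening: 0.03
gripper_force: 0.0
```

>>> drive_tool(moves=[30,0,0,-40,0,0,0,30,0,0,-20,0,0,0,30,0,0,0,0,0,0,30,0,0,0,0,0,0,30,0,0,0,0,0,0])

```text
t: 29.8
tool_pos: [0.5525, -0.2612, 0.3668]
orientation: [-0.116, -3.128, -0.003]
force: [0.3, -0.1, -0.8]
opening: 0.03
gripper_force: 0.0
```

Run:
```python
from h import *
M,s=cur();print(s['tool_pos'],s['force'],s['t'])
c=cam('wrist');W=pts(c);z=W[...,2]
ya=np.radians(-4.2);e=yaw(ya);f=np.array([-e[1],e[0],0]);S=W@e;l=W@f
for a,b in((.495,-.2206),(.52,-.2206),(.56,-.2206),(.59,-.2206),(.475,-.2016),(.475,-.2396)):
    k=np.hypot(S-a,l-b)<.003;print((a,b),k.sum(),np.nanmedian(z[k]).round(4) if k.any() else '')
print(robot.close_job())
```

```text
[ 0.55251975 -0.26115844  0.36681758] [ 0.30754455 -0.10048402 -0.808566  ] 29.8
(0.495, -0.2206) 29 0.0104
(0.52, -0.2206) 29 0.0105
(0.56, -0.2206) 24 0.0105
(0.59, -0.2206) 23 0.0105
(0.475, -0.2016) 32 0.0106
(0.475, -0.2396) 28 0.0103
the job is handed in; nothing more can be done
None
```

The job is handed in at 29.8 s, with no verdict shown: the jam nut is at its stop by torque and image angle, I estimate the lower nut stayed within its limit (not measured directly), and the spanner lies flat in the tray with the gripper clear.

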